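Meter spice pots from a tilting tub and fill the dimpled tray

ROBOT

A 6-joint arm with a two-finger parallel gripper is mounted at the origin on the work surface. World frame = base frame: x ahead of the robot, y to its left, z up, the work surface at z = 0. Lengths are in mm, angles in rad, forces in N, time in s.
With the tool pointing down it reaches from about 350 to 950 mm from the base axis. Payload 17.4 kg.
Tool frame: the origin (TCP) lies midway between the tips of the shut fingers; the grasp point (between the pads) lies 19 mm behind it; z points along the fingers, y is the line along which they close (so a half turn about z gives the same grasp; the last joint's range is limited). The gripper opens to 93 mm and grips with 3 to 60 N. Pads are 15 mm wide; open, the fingers measure 128 mm over their backs; the gripper's body (75 mm by 188 mm) begins 65 mm behind the grasp point.
Start: joints at [-1.231, 0.116, 1.442, -0, 1.584, -0.038], TCP at [248.983, -627.407, 218.646] pointing down, gripper open.
Joint ranges: [-2.83, 2.83], [-0.83, 2.19], [0.07, 2.5], [-1.14, 4.28], [0.01, 3], [-2.97, 2.97]. Speed limits (rad/s): [1.89, 1.89, 2.22, 3.14, 3.14, 3.14].

INTERFACE

Orientations are given as a unit quaternion [w, x, y, z].
In Python, from bench import ctrl gives the robot as it stands. The module is installed in compiled form; this text tells all that it offers.
- The arm moves only by the tool jog_arm, never from a script. Its argument "motion" is a list of rows, each a list of 6 numbers: the shift along the tool's x, y, z normalised to -1 to 1, where 1 is 20 cm, then the turn, a rotation vector about the tool's x, y, z normalised to -1 to 1, where 1 is 0.5 rad. In form: [[dx, dy, dz, rx, ry, rz], ...]. A call has exactly 5 rows; each row is the pose to reach, as a shift and turn from the pose commanded when the call began, along the tool's axes at that moment; what a row does not reach only later rows make up. A row lasts 1/12 s, in which the tool goes at most 41.7 mm and 7.16 degrees, less where a joint would pass 70% of its speed; a pose out of reach is approached as far as the arm can. A call with a number of a shift or a turn outside -1 to 1 is refused whole. A call with a gripper value outside its range is refused whole. "grip" is the gripper command: -1 is shut, 1 is fully open, values between are in proportion, set as the call begins (left out, the last holds). The fingers move at their own pace and stop on an object; "squeeze" is the grip in N (left out, the last holds). Time passes only in rows, so rows that repeat a pose let the fingers close, or fill a call up. It gives the time, the measured TCP pose, the force, the opening and the grip force at its end, in the units of the state.
- ctrl.get_state(): the state, without advancing time (a new reading comes with each control period).
- ctrl.camera(name): name is "scene" or "top"; returns a dict with "color" (480x640x3 uint8, red, green, blue), "fov_y" (degrees; the focal length in pixels is half the picture's height over the tangent of half this angle, whatever the lens; pixels are square), "cx", "cy" (the principal point, pixels), "camera_from_world" (4x4, takes a point from world to camera coordinates). Camera axes: x right, y down, z forward; pixel columns grow to the right and rows downward; lengths in mm; the calibration is good to about 2 mm. A picture is of the moment at which its call begins. There is no depth.
- ctrl.close_job(): hands the job in; it is judged then, once.
The state is a dict: "t": time; "joints": joint angles; "dq": joint speeds; "joint_efforts": joint torques, N m; "position": TCP position; "ee_rot": TCP orientation; "wrist_force": force on the tool from outside, world axes, zero at the start; "wrist_torque": the same for the moment, N m; "opening": opening from 0.0 (shut) to 1.0 (fully open); "grip_force": force on a finger pad.
Only numpy, scipy, OpenCV 4.12 (cv2) and the standard library are available. Lean on these libraries where they do the work, as an engineer would, in place of code of your own. Each camera call takes 0.05 s, during which the arm holds its last target. There are 200 camera calls.

TASK

Raise the blue handle of the clear tub only until the glass spice pots begin to slide, hold it there while two or three of them come out on to the metal landing, and lower the tub fully again without ever running it empty. Then set the pots from the landing gently and upright in the empty dimples of the red tray, one in each, until every dimple is filled; meter out another if you are short, and put any surplus pot back upright in the tub. Do not press a pot hard into the tray, knock one over or disturb the other kitchen things.

Things in the scene. Friction and masses are not known exactly. Their poses are not given: they have to be found in the camera images.
- tub (a joint): Tilt of the clear tub about its lip, rad: 0 = fully lowered and level, grows as the handle is raised; beyond 0.6 counts as dumping. Damped hinge (5 N m s/rad): let go, it sinks to 0 at about 0.3 rad/s. Lifting takes about 7 N at the handle. Pots start to slide at 0.16 to 0.25 rad; each further one needs a little more tilt, as the line behind pushes those already on the landing.
- lip (a point): Centre of the lip at the tub's open end, on the hinge axis, 30 mm above the counter, level with the lowered tub's floor. Its frame is fixed: +y points horizontally along the tub to its handle end, x across it along the hinge, z up. The tub is a straight open-topped clear channel with blue edges, y = 0 to 268 mm (end wall), 58 mm wide inside, walls 43 mm high, for one line of pots.
- landing (a point): Middle of the floor of the fixed level landing, a metal channel in line with the tub with 12 mm rails, 58 mm wide inside, from y = 0 to y = -200 mm (end stop) in the lip's frame; this point at y = -100 mm, 27 mm above the counter. Same axes as lip. A pot counts as in the tub if its centre has y > 0 in the lip's frame, as on the landing if y < 0.
- tub_middle (a point): Middle of the floor of the lowered tub, at y = 134 mm in the lip's frame. Fixed: it does not rise with the tub. Same axes as lip.
- handle (a point): Middle of the blue handle bar behind the tub's end wall: 14 mm thick, 80 mm long along x of the lip, held by two steel arms at its ends, 46 mm clear of the wall. In the lip's frame it lies at y = 321 mm, z = 55 mm when the tub is level (85 mm above the counter), and moves on a circle about the lip; its frame tilts with the tub.
- tray: Fixed red dimpled tray of hard silicone, 188 x 188 x 22 mm, with five round dimples. Origin at the middle of its underside.
- pocket1 (a point): Middle of the floor of one of the five round dimples of the fixed red tray of hard silicone (188 x 188 x 22 mm): four at the corners of a 110 mm square (1 to 4) and one amid them (5). 59 mm wide, 12 mm deep, floor 10 mm above the counter. A pot standing in it has its centre 32 mm above this point. One or two of dimples 1 to 3 hold a pot from the start.
- pocket2 (a point): Middle of the floor of one of the five round dimples of the fixed red tray of hard silicone (188 x 188 x 22 mm): four at the corners of a 110 mm square (1 to 4) and one amid them (5). 59 mm wide, 12 mm deep, floor 10 mm above the counter. A pot standing in it has its centre 32 mm above this point. One or two of dimples 1 to 3 hold a pot from the start.
- pocket3 (a point): Middle of the floor of one of the five round dimples of the fixed red tray of hard silicone (188 x 188 x 22 mm): four at the corners of a 110 mm square (1 to 4) and one amid them (5). 59 mm wide, 12 mm deep, floor 10 mm above the counter. A pot standing in it has its centre 32 mm above this point. One or two of dimples 1 to 3 hold a pot from the start.
- pocket4 (a point): Middle of the floor of one of the five round dimples of the fixed red tray of hard silicone (188 x 188 x 22 mm): four at the corners of a 110 mm square (1 to 4) and one amid them (5). 59 mm wide, 12 mm deep, floor 10 mm above the counter. A pot standing in it has its centre 32 mm above this point. One or two of dimples 1 to 3 hold a pot from the start.
- pocket5 (a point): Middle of the floor of one of the five round dimples of the fixed red tray of hard silicone (188 x 188 x 22 mm): four at the corners of a 110 mm square (1 to 4) and one amid them (5). 59 mm wide, 12 mm deep, floor 10 mm above the counter. A pot standing in it has its centre 32 mm above this point. One or two of dimples 1 to 3 hold a pot from the start.
- pot1_center (a point): Centre (32 mm above the foot) of a round amber glass pot, 52 mm across, 64 mm tall, 0.12 kg, with a steel lid at 38 mm and on it a wooden knob, 24 mm across, from 38 to 64 mm above the foot, by which it is lifted. z is its upward axis. All pots are alike: 1 to 5 start in the tub, 6 to 8 in the tray, one or two of which are absent (None).
- pot2_center (a point): Centre (32 mm above the foot) of a round amber glass pot, 52 mm across, 64 mm tall, 0.12 kg, with a steel lid at 38 mm and on it a wooden knob, 24 mm across, from 38 to 64 mm above the foot, by which it is lifted. z is its upward axis. All pots are alike: 1 to 5 start in the tub, 6 to 8 in the tray, one or two of which are absent (None).
- pot3_center (a point): Centre (32 mm above the foot) of a round amber glass pot, 52 mm across, 64 mm tall, 0.12 kg, with a steel lid at 38 mm and on it a wooden knob, 24 mm across, from 38 to 64 mm above the foot, by which it is lifted. z is its upward axis. All pots are alike: 1 to 5 start in the tub, 6 to 8 in the tray, one or two of which are absent (None).
- pot4_center (a point): Centre (32 mm above the foot) of a round amber glass pot, 52 mm across, 64 mm tall, 0.12 kg, with a steel lid at 38 mm and on it a wooden knob, 24 mm across, from 38 to 64 mm above the foot, by which it is lifted. z is its upward axis. All pots are alike: 1 to 5 start in the tub, 6 to 8 in the tray, one or two of which are absent (None).
- pot5_center (a point): Centre (32 mm above the foot) of a round amber glass pot, 52 mm across, 64 mm tall, 0.12 kg, with a steel lid at 38 mm and on it a wooden knob, 24 mm across, from 38 to 64 mm above the foot, by which it is lifted. z is its upward axis. All pots are alike: 1 to 5 start in the tub, 6 to 8 in the tray, one or two of which are absent (None).
- pot6_center (a point): Centre (32 mm above the foot) of a round amber glass pot, 52 mm across, 64 mm tall, 0.12 kg, with a steel lid at 38 mm and on it a wooden knob, 24 mm across, from 38 to 64 mm above the foot, by which it is lifted. z is its upward axis. All pots are alike: 1 to 5 start in the tub, 6 to 8 in the tray, one or two of which are absent (None).
- pot7_center (a point): Centre (32 mm above the foot) of a round amber glass pot, 52 mm across, 64 mm tall, 0.12 kg, with a steel lid at 38 mm and on it a wooden knob, 24 mm across, from 38 to 64 mm above the foot, by which it is lifted. z is its upward axis. All pots are alike: 1 to 5 start in the tub, 6 to 8 in the tray, one or two of which are absent (None).
- pot8_center (a point): Centre (32 mm above the foot) of a round amber glass pot, 52 mm across, 64 mm tall, 0.12 kg, with a steel lid at 38 mm and on it a wooden knob, 24 mm across, from 38 to 64 mm above the foot, by which it is lifted. z is its upward axis. All pots are alike: 1 to 5 start in the tub, 6 to 8 in the tray, one or two of which are absent (None).
- dabba: Round stainless steel dabba, 114 mm wide, 109 mm tall. Bystander, loose; origin at the middle of its underside; leave it alone.
- bowl: Blue ceramic bowl, 124 mm wide, 55 mm tall. Bystander, loose; origin at the middle of its underside; leave it alone.
- mug: White mug, 76 mm wide, 90 mm tall. Bystander, loose; origin at the middle of its underside; leave it alone.
- spoon: Wooden spoon, 240 mm long, lying along its x axis. Bystander, loose; origin at the middle of its underside; leave it alone.
- jar_a: Green glass jar with steel cap, 76 mm wide, 120 mm tall. Bystander, loose; origin at the middle of its underside; leave it alone.
There are look-alikes about, which are no part of the job. Leave any green look-alike of the part that bears pot1_center alone.

How it is judged (in metres and radians):
On the way, in this order (a step that is already met when the one before it is completed fails the run):
1. the tub is held tilted and the first pot has slid out past the lip on to the landing (value of joint tub above 0.1 rad and ((horizontal distance between pot1_center and landing below 0.098 m and height (world z) of pot1_center below 0.075 m) or (horizontal distance between pot2_center and landing below 0.098 m and height (world z) of pot2_center below 0.075 m) or (horizontal distance between pot3_center and landing below 0.098 m and height (world z) of pot3_center below 0.075 m) or (horizontal distance between pot4_center and landing below 0.098 m and height (world z) of pot4_center below 0.075 m) or (horizontal distance between pot5_center and landing below 0.098 m and height (world z) of pot5_center below 0.075 m))).
2. two or more pots stand on the landing and the tub is fully lowered (value of joint tub below 0.03 rad and (((horizontal distance between pot1_center and landing below 0.098 m and height (world z) of pot1_center below 0.075 m) and (horizontal distance between pot2_center and landing below 0.098 m and height (world z) of pot2_center below 0.075 m)) or ((horizontal distance between pot1_center and landing below 0.098 m and height (world z) of pot1_center below 0.075 m) and (horizontal distance between pot3_center and landing below 0.098 m and height (world z) of pot3_center below 0.075 m)) or ((horizontal distance between pot1_center and landing below 0.098 m and height (world z) of pot1_center below 0.075 m) and (horizontal distance between pot4_center and landing below 0.098 m and height (world z) of pot4_center below 0.075 m)) or ((horizontal distance between pot1_center and landing below 0.098 m and height (world z) of pot1_center below 0.075 m) and (horizontal distance between pot5_center and landing below 0.098 m and height (world z) of pot5_center below 0.075 m)) or ((horizontal distance between pot2_center and landing below 0.098 m and height (world z) of pot2_center below 0.075 m) and (horizontal distance between pot3_center and landing below 0.098 m and height (world z) of pot3_center below 0.075 m)) or ((horizontal distance between pot2_center and landing below 0.098 m and height (world z) of pot2_center below 0.075 m) and (horizontal distance between pot4_center and landing below 0.098 m and height (world z) of pot4_center below 0.075 m)) or ((horizontal distance between pot2_center and landing below 0.098 m and height (world z) of pot2_center below 0.075 m) and (horizontal distance between pot5_center and landing below 0.098 m and height (world z) of pot5_center below 0.075 m)) or ((horizontal distance between pot3_center and landing below 0.098 m and height (world z) of pot3_center below 0.075 m) and (horizontal distance between pot4_center and landing below 0.098 m and height (world z) of pot4_center below 0.075 m)) or ((horizontal distance between pot3_center and landing below 0.098 m and height (world z) of pot3_center below 0.075 m) and (horizontal distance between pot5_center and landing below 0.098 m and height (world z) of pot5_center below 0.075 m)) or ((horizontal distance between pot4_center and landing below 0.098 m and height (world z) of pot4_center below 0.075 m) and (horizontal distance between pot5_center and landing below 0.098 m and height (world z) of pot5_center below 0.075 m)))), for 0.2 s.
At the end, for the whole second after the job is handed in: Every dimple of the tray holds one upright pot (centre within 7 mm of the dimple's, fully down, within 7 degrees of upright), every other pot stands upright in the tub (none left on the landing), the tub is fully lowered (below 0.03 rad) and all pots are at rest (value of joint tub below 0.03 rad and ((horizontal distance between pot1_center and pocket1 below 0.007 m and height (world z) of pot1_center below 0.047 m) or (horizontal distance between pot2_center and pocket1 below 0.007 m and height (world z) of pot2_center below 0.047 m) or (horizontal distance between pot3_center and pocket1 below 0.007 m and height (world z) of pot3_center below 0.047 m) or (horizontal distance between pot4_center and pocket1 below 0.007 m and height (world z) of pot4_center below 0.047 m) or (horizontal distance between pot5_center and pocket1 below 0.007 m and height (world z) of pot5_center below 0.047 m) or (horizontal distance between pot6_center and pocket1 below 0.007 m and height (world z) of pot6_center below 0.047 m) or (horizontal distance between pot7_center and pocket1 below 0.007 m and height (world z) of pot7_center below 0.047 m) or (horizontal distance between pot8_center and pocket1 below 0.007 m and height (world z) of pot8_center below 0.047 m)) and ((horizontal distance between pot1_center and pocket2 below 0.007 m and height (world z) of pot1_center below 0.047 m) or (horizontal distance between pot2_center and pocket2 below 0.007 m and height (world z) of pot2_center below 0.047 m) or (horizontal distance between pot3_center and pocket2 below 0.007 m and height (world z) of pot3_center below 0.047 m) or (horizontal distance between pot4_center and pocket2 below 0.007 m and height (world z) of pot4_center below 0.047 m) or (horizontal distance between pot5_center and pocket2 below 0.007 m and height (world z) of pot5_center below 0.047 m) or (horizontal distance between pot6_center and pocket2 below 0.007 m and height (world z) of pot6_center below 0.047 m) or (horizontal distance between pot7_center and pocket2 below 0.007 m and height (world z) of pot7_center below 0.047 m) or (horizontal distance between pot8_center and pocket2 below 0.007 m and height (world z) of pot8_center below 0.047 m)) and ((horizontal distance between pot1_center and pocket3 below 0.007 m and height (world z) of pot1_center below 0.047 m) or (horizontal distance between pot2_center and pocket3 below 0.007 m and height (world z) of pot2_center below 0.047 m) or (horizontal distance between pot3_center and pocket3 below 0.007 m and height (world z) of pot3_center below 0.047 m) or (horizontal distance between pot4_center and pocket3 below 0.007 m and height (world z) of pot4_center below 0.047 m) or (horizontal distance between pot5_center and pocket3 below 0.007 m and height (world z) of pot5_center below 0.047 m) or (horizontal distance between pot6_center and pocket3 below 0.007 m and height (world z) of pot6_center below 0.047 m) or (horizontal distance between pot7_center and pocket3 below 0.007 m and height (world z) of pot7_center below 0.047 m) or (horizontal distance between pot8_center and pocket3 below 0.007 m and height (world z) of pot8_center below 0.047 m)) and ((horizontal distance between pot1_center and pocket4 below 0.007 m and height (world z) of pot1_center below 0.047 m) or (horizontal distance between pot2_center and pocket4 below 0.007 m and height (world z) of pot2_center below 0.047 m) or (horizontal distance between pot3_center and pocket4 below 0.007 m and height (world z) of pot3_center below 0.047 m) or (horizontal distance between pot4_center and pocket4 below 0.007 m and height (world z) of pot4_center below 0.047 m) or (horizontal distance between pot5_center and pocket4 below 0.007 m and height (world z) of pot5_center below 0.047 m) or (horizontal distance between pot6_center and pocket4 below 0.007 m and height (world z) of pot6_center below 0.047 m) or (horizontal distance between pot7_center and pocket4 below 0.007 m and height (world z) of pot7_center below 0.047 m) or (horizontal distance between pot8_center and pocket4 below 0.007 m and height (world z) of pot8_center below 0.047 m)) and ((horizontal distance between pot1_center and pocket5 below 0.007 m and height (world z) of pot1_center below 0.047 m) or (horizontal distance between pot2_center and pocket5 below 0.007 m and height (world z) of pot2_center below 0.047 m) or (horizontal distance between pot3_center and pocket5 below 0.007 m and height (world z) of pot3_center below 0.047 m) or (horizontal distance between pot4_center and pocket5 below 0.007 m and height (world z) of pot4_center below 0.047 m) or (horizontal distance between pot5_center and pocket5 below 0.007 m and height (world z) of pot5_center below 0.047 m) or (horizontal distance between pot6_center and pocket5 below 0.007 m and height (world z) of pot6_center below 0.047 m) or (horizontal distance between pot7_center and pocket5 below 0.007 m and height (world z) of pot7_center below 0.047 m) or (horizontal distance between pot8_center and pocket5 below 0.007 m and height (world z) of pot8_center below 0.047 m)) and (horizontal distance between pot1_center and tub_middle below 0.134 m or horizontal distance between pot1_center and pocket5 below 0.09 m) and (horizontal distance between pot2_center and tub_middle below 0.134 m or horizontal distance between pot2_center and pocket5 below 0.09 m) and (horizontal distance between pot3_center and tub_middle below 0.134 m or horizontal distance between pot3_center and pocket5 below 0.09 m) and (horizontal distance between pot4_center and tub_middle below 0.134 m or horizontal distance between pot4_center and pocket5 below 0.09 m) and (horizontal distance between pot5_center and tub_middle below 0.134 m or horizontal distance between pot5_center and pocket5 below 0.09 m) and (horizontal distance between pot6_center and tub_middle below 0.134 m or horizontal distance between pot6_center and pocket5 below 0.09 m) and (horizontal distance between pot7_center and tub_middle below 0.134 m or horizontal distance between pot7_center and pocket5 below 0.09 m) and (horizontal distance between pot8_center and tub_middle below 0.134 m or horizontal distance between pot8_center and pocket5 below 0.09 m) and angle between each of pot1_center, pot2_center, pot3_center, pot4_center, pot5_center, pot6_center, pot7_center, pot8_center's own z axis and vertical below 0.12 rad and linear speed of each of pot1, pot2, pot3, pot4, pot5, pot6, pot7, pot8 below 0.02 m/s); the robot touches nothing.
It fails at once if the tub is tilted beyond 0.6 rad (dumped) (value of joint tub above 0.6 rad).
It fails at once if the tub is run empty (not (horizontal distance between pot1_center and tub_middle below 0.134 m or horizontal distance between pot2_center and tub_middle below 0.134 m or horizontal distance between pot3_center and tub_middle below 0.134 m or horizontal distance between pot4_center and tub_middle below 0.134 m or horizontal distance between pot5_center and tub_middle below 0.134 m or horizontal distance between pot6_center and tub_middle below 0.134 m or horizontal distance between pot7_center and tub_middle below 0.134 m or horizontal distance between pot8_center and tub_middle below 0.134 m)).
It fails at once if a pot is knocked over (more than 60 degrees from upright) (angle between any of pot1_center, pot2_center, pot3_center, pot4_center, pot5_center, pot6_center, pot7_center, pot8_center's own z axis and vertical above 1.05 rad).
It fails at once if a held pot is pressed on the tray with more than 30 N ((contact force between pot1 and tray above 30 N and contact force between pot1 and the fingers above 1 N) or (contact force between pot2 and tray above 30 N and contact force between pot2 and the fingers above 1 N) or (contact force between pot3 and tray above 30 N and contact force between pot3 and the fingers above 1 N) or (contact force between pot4 and tray above 30 N and contact force between pot4 and the fingers above 1 N) or (contact force between pot5 and tray above 30 N and contact force between pot5 and the fingers above 1 N) or (contact force between pot6 and tray above 30 N and contact force between pot6 and the fingers above 1 N) or (contact force between pot7 and tray above 30 N and contact force between pot7 and the fingers above 1 N) or (contact force between pot8 and tray above 30 N and contact force between pot8 and the fingers above 1 N)).
It fails at once if a bystander is moved more than 30 mm (distance of any of dabba, bowl, mug, spoon, jar_a from where it was at the start of the episode above 0.03 m).
Of pot6, pot7, pot8 only 1 to 2 are there at a start; the rules pass over those that are not, and their reading is None.
At some moment in a run one of pot1, pot2, pot3, pot4, pot5 may be knocked a few centimetres aside while the robot is not near it.
It also fails if it takes over 210 s, if anything falls off the work surface, if the arm or the gripper's body presses on something with over 40 N, if the wrist force passes 120 N, or if a joint passes its speed limit or range.

## Working session

There is one attempt and no reset: what is moved stays moved. The work goes in short steps, Python scripts to look and compute and a tool call to move; the robot and the scene stay as the last step left them, time stands still between calls to the robot, and variables do not carry over. Pictures are saved under pics/ and viewed, at most 14 in all, crops included, and the job is handed in when it is done.

Besides the shell and the picture viewer there is one more tool, called as a command line: name --pt "numbers of a row" for each row, then --argument value for the rest. jog_arm: Moves the arm, as the interface text tells. Its arguments: {"type":"object","properties":{"motion":{"type":"array","items":{"type":"array","items":{"type":"number"}}},"grip":{"type":"number"},"squeeze":{"type":"number"}},"required":["motion"]}

```bash
mkdir -p pics
cat > h.py <<'E'
import numpy as np, cv2
from bench import ctrl
def cam(n):
    c=ctrl.camera(n); c['f']=240/np.tan(np.radians(c['fov_y'])/2); return c
def save(c,fn): cv2.imwrite(fn,c['color'][:,:,::-1])
def ray(c,u,v,z):
    T=np.array(c['camera_from_world']);R=T[:3,:3];o=-R.T@T[:3,3]
    d=R.T@np.array([(u-c['cx'])/c['f'],(v-c['cy'])/c['f'],1]); return o+d*(z-o[2])/d[2]
def proj(c,p):
    T=np.array(c['camera_from_world']);q=T[:3,:3]@np.array(p)+T[:3,3]
    return c['cx']+c['f']*q[0]/q[2],c['cy']+c['f']*q[1]/q[2]
def Rt():
    from scipy.spatial.transform import Rotation as R
    q=ctrl.get_state()['ee_rot'];return R.from_quat([q[1],q[2],q[3],q[0]]).as_matrix()
E
python3 - <<'E'
from h import *
for n in('scene','top'):
    c=cam(n);save(c,f'pics/{n}0.png');print(n,c['fov_y'],c['cx'],c['cy'],np.round(c['camera_from_world'],3).tolist())
print(ctrl.get_state())
E
```

```text
scene 48.48593902920927 315.9078392036591 244.07732216230318 [[-0.243, 0.97, 0.008, 96.88], [0.835, 0.214, -0.507, -441.221], [-0.493, -0.116, -0.862, 1711.72], [0.0, 0.0, 0.0, 1.0]]
top 46.33667560048369 319.57688643139284 233.44129576245973 [[-0.008, -1.0, 0.018, 23.363], [-0.998, 0.007, -0.065, 598.654], [0.065, -0.019, -0.998, 1172.209], [0.0, 0.0, 0.0, 1.0]]
{'t': 0.1, 'joints': array([-1.23078609e+00,  1.16419031e-01,  1.44220725e+00, -1.27968242e-05,
        1.58396597e+00, -3.78165786e-02]), 'dq': array([-1.38732800e-04, -6.16003296e-04, -8.21813004e-05,  4.88187533e-04,
        6.64906829e-04,  6.85834511e-04]), 'joint_efforts': array([ 2.50793310e-03, -7.22888803e+01, -6.23868942e+01,  7.81911286e-02,
        2.27059174e-02, -1.71681251e-05]), 'position': array([ 248.92652502, -627.23149833,  217.9863447 ]), 'ee_rot': array([-4.93141333e-04,  9.82208760e-01,  1.87791642e-01, -8.15559942e-05]), 'wrist_force': array([ 0.8222588 , -0.69364018,  0.75609496]), 'wrist_torque': array([ 0.0754465 , -0.00276275,  0.01494067]), 'grip_force': 0.0, 'opening': 0.9994692646484179}
```

View pics/scene0.png

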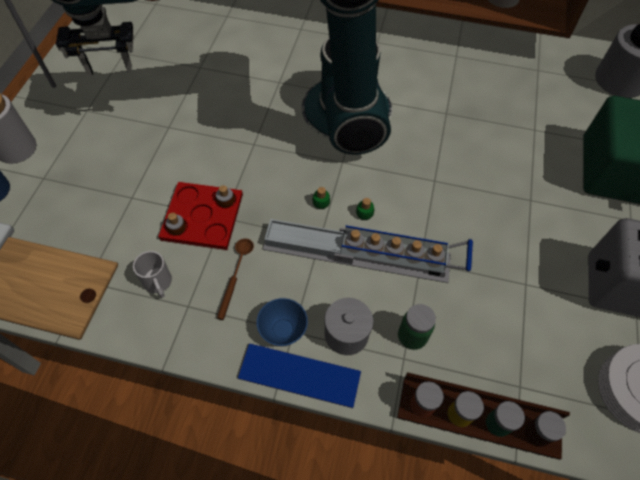

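View pics/top0.png

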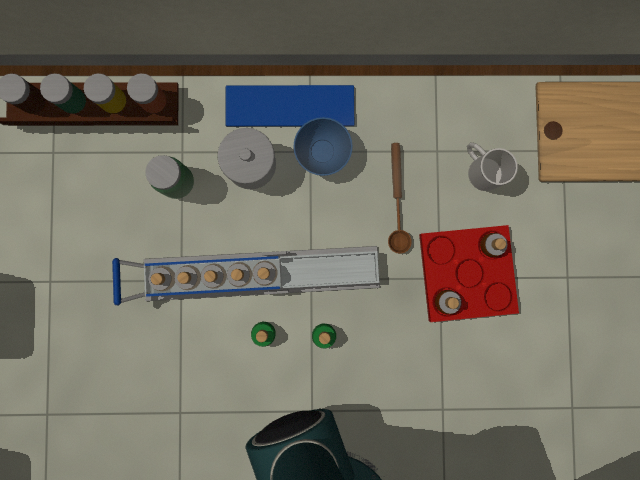

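The top view shows the tub's line of five pots (wooden knobs at about u=158–264, v=275), the blue handle at (117,282), and the landing out to u=380. Tray pots are at (497,245) and (451,302), so dimples (441,250), (469,273) and (498,296) are empty. Green look-alikes are at (263,334) and (324,336).

```bash
cat >> h.py <<'E'
def blobs(m,amin):
    n,l,s,ce=cv2.connectedComponentsWithStats(m.astype(np.uint8)); return [(int(s[i,4]),ce[i],s[i]) for i in range(1,n) if s[i,4]>=amin]
def masks(c):
    h=cv2.cvtColor(c['color'],cv2.COLOR_RGB2HSV).astype(int);H,S,V=h[...,0],h[...,1],h[...,2]
    return dict(knob=(H>=8)&(H<=18)&(S>90)&(V>120),blue=(H>105)&(H<125)&(S>150)&(V>60),red=((H<5)|(H>175))&(S>200)&(V>110))
E
python3 - <<'E'
from h import *
c=cam('top');s=cam('scene')
for nm,k in(('top',c),('scene',s)):
    m=masks(k)
    print(nm)
    for a,ce,st in blobs(m['knob'],20): 
        if a<400: print(' knob',a,ce.round(1),ray(k,*ce,92).round(1)[:2], ray(k,*ce,72).round(1)[:2])
    for a,ce,st in blobs(m['blue'],40): print(' blue',a,ce.round(1),st[:4],ray(k,*ce,88).round(1)[:2])
m=masks(c)['red'].astype(np.uint8)
n=cv2.morphologyEx(m,cv2.MORPH_CLOSE,np.ones((25,25)))
cn=max(cv2.findContours(n,0,2)[0],key=cv2.contourArea)
r=cv2.minAreaRect(cn);b=cv2.boxPoints(r);print('tray',r)
P=np.array([ray(c,*p,22)[:2] for p in b]);print(P.round(1),P.mean(0),[np.linalg.norm(P[i]-P[i-1]) for i in range(4)])
# same in scene
m=masks(s)['red'].astype(np.uint8);n=cv2.morphologyEx(m,cv2.MORPH_CLOSE,np.ones((25,25)))
cn=max(cv2.findContours(n,0,2)[0],key=cv2.contourArea);h=cv2.approxPolyDP(cv2.convexHull(cn),8,True)[:,0]
P=np.array([ray(s,*map(float,p),15)[:2] for p in h]);print('scene',P.round(1),P.mean(0))
E
```

```text
top
 knob 91 [500.  243.3] [ 571.7 -341.1] [ 572.6 -348. ]
 knob 96 [235.9 274.2] [514.4 186.5] [514.2 189.1]
 knob 97 [262.7 272.9] [516.5 133.5] [516.4 135.2]
 knob 96 [209.1 275.9] [511.5 239.4] [511.3 242.9]
 knob 97 [155.8 278.4] [507.4 344.3] [507.1 349.7]
 knob 94 [182.4 277.4] [509.  292.1] [508.7 296.6]
 knob 95 [452.7 302.8] [ 454.2 -243.2] [ 453.  -248.3]
 knob 91 [260.9 336.1] [392.6 137.3] [390.3 139. ]
 knob 92 [324.1 338. ] [387.5  13.1] [385.1  12.6]
 blue 4886 [287.9 104.6] [226  85 128  41] [856.8  82.4]
 blue 246 [211.4 260.6] [145 256 133  10] [541.7 235.7]
 blue 255 [115.8 281. ] [113 258   7  47] [502.9 424. ]
 blue 277 [212.4 291.1] [146 287 134   9] [481.4 233.5]
scene
 knob 31 [222.5 187.7] [ 465.  -242.5] [ 451.7 -250.1]
 knob 29 [321.2 189.3] [404.1  15.5] [389.7  12.3]
 knob 30 [366.5 200.2] [408.6 140.3] [394.3 139.3]
 knob 37 [171.9 215.4] [ 582.  -340.4] [ 570.7 -349.8]
 knob 28 [355.5 233. ] [516.  133.2] [503.6 132.1]
 knob 33 [375.9 236.7] [514.  185.9] [501.6 185.7]
 knob 29 [396.6 240.1] [510.8 238.7] [498.3 239.4]
 knob 31 [417.3 243.8] [508.5 291.4] [495.9 293. ]
 knob 29 [437.7 247.7] [507.1 342.9] [494.5 345.4]
 blue 109 [469.1 254.5] [467 240   5  30] [504.8 422.5]
 blue 141 [394.3 254.8] [342 246 103  19] [552.2 240.6]
 blue 543 [276.4 321.5] [258 300  38  42] [796.6   4.2]
 blue 4212 [299.8 374.8] [239 344 121  63] [905.   89.8]
tray ((469.39788818359375, 273.06585693359375), (89.09367370605469, 88.37918090820312), 83.75808715820312)
[[ 596.8 -195.9]
 [ 616.1 -384.5]
 [ 428.2 -399.5]
 [ 409.9 -212.7]] [ 512.75854615 -298.1610008 ] [np.float64(187.71105674364725), np.float64(189.56926700383565), np.float64(188.48304054710786), np.float64(187.6857823651833)]
scene [[ 429.  -398.5]
 [ 412.3 -219.9]
 [ 589.3 -203.9]
 [ 606.2 -383.6]] [ 509.20481357 -301.49081483]
```

jog_arm --pt "0.19 -0.04 0 0 0 0.134" --pt "0.38 -0.08 0 0 0 0.268" --pt "0.57 -0.12 0 0 0 0.402" --pt "0.76 -0.16 0 0 0 0.536" --pt "0.95 -0.2 0 0 0 0.67"

```text
t: 0.62
position: [412.0, -518.9, 218.6]
ee_rot: [-0.0, 1.0, 0.02, -0.0]
wrist_force: [0.6, -1.5, 0.7]
opening: 0.998
grip_force: 0.0
```

jog_arm --pt "0.026 -0.188 0 0 0 0" --pt "0.052 -0.375 0 0 0 0" --pt "0.078 -0.563 0 0 0 0" --pt "0.104 -0.75 0 0 0 0" --pt "0.13 -0.938 0 0 0 0"

```text
t: 1.03
position: [428.6, -329.8, 218.4]
ee_rot: [-0.0, 1.0, 0.021, -0.0]
wrist_force: [1.6, 1.0, 0.9]
opening: 0.999
grip_force: 0.0
```

jog_arm --pt "0.026 -0.188 0 0 0 0" --pt "0.052 -0.375 0 0 0 0" --pt "0.078 -0.563 0 0 0 0" --pt "0.104 -0.75 0 0 0 0" --pt "0.13 -0.938 0 0 0 0"

```text
t: 1.45
position: [446.4, -141.4, 218.7]
ee_rot: [0.0, 1.0, 0.021, 0.0]
wrist_force: [1.2, -1.3, 0.3]
opening: 1.0
grip_force: 0.0
```

jog_arm --pt "0.026 -0.188 0 0 0 0" --pt "0.052 -0.375 0 0 0 0" --pt "0.078 -0.563 0 0 0 0" --pt "0.104 -0.75 0 0 0 0" --pt "0.13 -0.938 0 0 0 0"

```text
t: 1.87
position: [464.3, 47.3, 218.8]
ee_rot: [0.0, 1.0, 0.021, 0.0]
wrist_force: [0.2, -0.7, 0.4]
opening: 1.002
grip_force: 0.0
```

jog_arm --pt "0.026 -0.188 0 0 0 0" --pt "0.052 -0.375 0 0 0 0" --pt "0.078 -0.563 0 0 0 0" --pt "0.104 -0.75 0 0 0 0" --pt "0.13 -0.938 0 0 0 0"

```text
t: 2.28
position: [482.3, 236.1, 218.7]
ee_rot: [-0.0, 1.0, 0.022, 0.0]
wrist_force: [0.6, -0.3, 0.5]
opening: 0.997
grip_force: 0.0
```

jog_arm --pt "0.026 -0.188 0 0 0 0" --pt "0.052 -0.375 0 0 0 0" --pt "0.078 -0.563 0 0 0 0" --pt "0.104 -0.75 0 0 0 0" --pt "0.13 -0.938 0 0 0 0" --grip -0.1

```text
t: 2.7
position: [500.3, 424.5, 218.4]
ee_rot: [0.0, 1.0, 0.022, -0.0]
wrist_force: [0.1, -0.5, -0.1]
opening: 0.689
grip_force: 0.0
```

jog_arm --pt "0.016 0 0.1 0 0 0" --pt "0.016 0 0.25 0 0 0" --pt "0.016 0.003 0.4 0 0 0" --pt "0.016 0.003 0.4 0 0 0" --pt "0.016 0.003 0.4 0 0 0"

```text
t: 3.12
position: [503.3, 421.7, 137.7]
ee_rot: [0.001, 1.0, 0.021, -0.001]
wrist_force: [0.0, 0.4, 0.8]
opening: 0.452
grip_force: 0.0
```

jog_arm --pt "0 0 0.1 0 0 0" --pt "0 0 0.2 0 0 0" --pt "0 0 0.3 0 0 0" --pt "0 0 0.36 0 0 0" --pt "0 0 0.36 0 0 0"

```text
t: 3.53
position: [503.6, 421.8, 66.0]
ee_rot: [0.0, 1.0, 0.021, -0.001]
wrist_force: [-0.8, -0.1, -0.9]
opening: 0.452
grip_force: 0.0
```

jog_arm --pt "0 0 0 0 0 0" --pt "0 0 0 0 0 0" --pt "0 0 0 0 0 0" --pt "0 0 0 0 0 0" --pt "0 0 0 0 0 0" --grip -1 --squeeze 25

```text
t: 3.95
position: [504.1, 422.2, 67.6]
ee_rot: [-0.0, 1.0, 0.021, 0.0]
wrist_force: [0.9, -5.6, 6.1]
opening: 0.143
grip_force: 25.4
```

Run:
```python
from h import *
s=cam('scene');i=s['color'][150:350,220:520,::-1];cv2.imwrite('pics/grip.png',cv2.resize(i,(750,500)))
st=ctrl.get_state();print(st['opening'],st['grip_force'],st['wrist_force'],st['position'])
```

```text
0.14301825967629683 25.00234544277191 [-0.40126015 -1.89199841  4.18676643] [504.0832939  422.19754805  67.53272562]
```

View pics/grip.png

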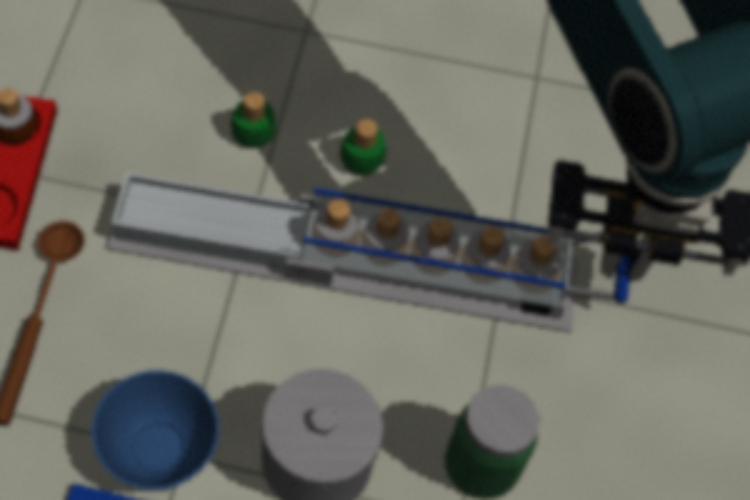

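jog_arm --pt "0.007 0 0 0 0 0" --pt "0 0.009 -0.05 0.065 0 0" --pt "0 0.018 -0.1 0.13 0 0" --pt "0 0.027 -0.155 0.195 0 0" --pt "0 0.0375 -0.206 0.26 0 0"

```text
t: 4.42
position: [504.3, 415.0, 107.7]
ee_rot: [-0.066, 0.998, 0.021, -0.001]
wrist_force: [6.9, 5.1, -9.5]
opening: 0.144
grip_force: 25.0
```

jog_arm --pt "0 0.001 -0.006 0.008 0 0" --pt "0 0.002 -0.013 0.016 0 0" --pt "0 0.003 -0.02 0.024 0 0" --pt "0 0.004 -0.026 0.032 0 0" --pt "0 0.004 -0.032 0.04 0 0"

```text
t: 4.83
position: [504.4, 413.4, 113.8]
ee_rot: [-0.075, 0.997, 0.021, -0.001]
wrist_force: [4.5, 4.6, -4.3]
opening: 0.14
grip_force: 25.0
```

```bash
cat >> h.py <<'E'
LIP=np.array([517.2,102.8]);U=np.array([-.0428,.999]);X=np.array([.999,.0428])
def pots():
    st=ctrl.get_state();R_=Rt();print('t',round(st['t'],2),'pos',st['position'].round(1),'tiltx',round(float(np.arcsin(-R_[2,1])),3),'gf',st['grip_force'],st['wrist_force'].round(1))
    for n in('top','scene'):
        k=cam(n);o=[]
        for a,ce,_ in blobs(masks(k)['knob'],8):
            p=ray(k,*ce,91)[:2]-LIP
            if abs(p@X)<60 and -220<p@U<300: o.append((round(float(p@U)),round(float(p@X)),a))
        print(n,sorted(o))
E
python3 -c "from h import *;pots()"
```

```text
t 4.83 pos [504.4 413.4 113.8] tiltx 0.15 gf 24.999708831310272 [ 4.5  4.6 -4.3]
top [(127, 9, 14)]
scene []
```

Run:
```python
from h import *
s=cam('scene');t=cam('top')
a=cv2.resize(s['color'][190:290,250:480],(690,300));b=cv2.resize(t['color'][225:325,160:390],(690,300))
cv2.imwrite('pics/t1.png',np.vstack([a,b])[:,:,::-1])
for k in (s,t):
    for y in (37,90,142,195): 
        p=LIP+U*y;u,v=map(int,proj(k,[*p,95+.15*y]));w=k['color'][v-6:v+7,u-6:u+7]; h=cv2.cvtColor(w,cv2.COLOR_RGB2HSV).reshape(-1,3); print(u,v,h[np.argsort(-h[:,1].astype(int)*(h[:,0]<20))[:40:8]].tolist())
```

```text
358 231 [[18, 143, 48], [15, 138, 61], [15, 133, 75], [15, 129, 75], [16, 109, 70]]
379 233 [[15, 141, 78], [16, 137, 91], [16, 134, 80], [15, 124, 97], [16, 91, 70]]
400 235 [[16, 149, 48], [15, 137, 82], [15, 131, 76], [17, 105, 61], [16, 68, 49]]
422 237 [[16, 142, 45], [16, 133, 46], [15, 115, 73], [15, 71, 72], [11, 31, 65]]
259 273 [[16, 133, 88], [17, 127, 94], [18, 125, 96], [17, 123, 77], [18, 110, 79]]
231 274 [[16, 129, 103], [16, 124, 99], [16, 114, 76], [16, 77, 80], [18, 67, 118]]
204 276 [[17, 130, 104], [17, 126, 101], [17, 122, 100], [16, 83, 80], [14, 60, 81]]
175 277 [[17, 130, 100], [16, 122, 96], [15, 64, 88], [19, 56, 100], [17, 54, 100]]
```

View pics/t1.png

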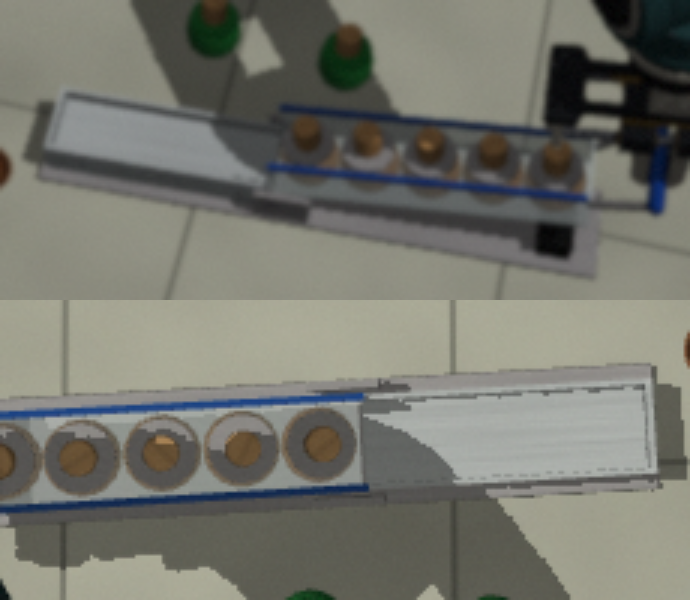

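The tub is tilted with all five pots still inside; shade dimmed the knobs, so I loosen the mask and go on.

```bash
sed -i 's/knob=(H>=8)&(H<=18)&(S>90)&(V>120)/knob=(H>=8)\&(H<=19)\&(S>95)\&(V>40)/' h.py; python3 -c "from h import *;pots()"
```

```text
t 5.03 pos [504.4 413.3 113.7] tiltx 0.15 gf 24.999772310256958 [ 3.9  5.2 -3.5]
top [(22, 1, 111), (75, 0, 104), (129, 0, 109), (183, 0, 112), (231, 1, 52)]
scene [(21, 4, 72), (73, -1, 81), (126, -6, 78), (180, -10, 83), (233, -14, 72)]
```

jog_arm --pt "0 0.001 -0.006 0.008 0 0" --pt "0 0.002 -0.013 0.016 0 0" --pt "0 0.003 -0.02 0.024 0 0" --pt "0 0.004 -0.026 0.032 0 0" --pt "0 0.004 -0.032 0.04 0 0"

```text
t: 5.55
position: [504.5, 411.7, 119.9]
ee_rot: [-0.085, 0.996, 0.021, -0.002]
wrist_force: [5.3, 3.7, -4.7]
opening: 0.142
grip_force: 25.0
```

```bash
python3 -c "from h import *;pots()"
```

```text
t 5.55 pos [504.5 411.7 119.9] tiltx 0.17 gf 24.99969184398651 [ 5.3  3.7 -4.7]
top [(21, 1, 111), (74, 1, 105), (128, 0, 107), (182, 0, 113), (229, 0, 34)]
scene [(21, 4, 76), (73, -2, 78), (125, -7, 78), (178, -13, 78), (232, -17, 74)]
```

jog_arm --pt "0 0.001 -0.006 0.008 0 0" --pt "0 0.002 -0.013 0.016 0 0" --pt "0 0.002 -0.016 0.02 0 0" --pt "0 0.002 -0.016 0.02 0 0" --pt "0 0.002 -0.016 0.02 0 0"

```text
t: 6.07
position: [504.6, 410.7, 123.1]
ee_rot: [-0.09, 0.996, 0.021, -0.002]
wrist_force: [4.4, 5.2, -3.7]
opening: 0.142
grip_force: 25.0
```

```bash
python3 -c "from h import *;pots()"
```

```text
t 6.07 pos [504.6 410.7 123.1] tiltx 0.18 gf 24.99977946281433 [ 4.4  5.2 -3.7]
top [(21, 1, 113), (73, 1, 108), (127, 0, 108), (182, 0, 112), (228, 0, 25)]
scene [(20, 4, 76), (72, -2, 79), (124, -8, 81), (178, -13, 77), (231, -18, 73)]
```

jog_arm --pt "0 0.001 -0.006 0.008 0 0" --pt "0 0.002 -0.013 0.016 0 0" --pt "0 0.002 -0.016 0.02 0 0" --pt "0 0.002 -0.016 0.02 0 0" --pt "0 0.002 -0.016 0.02 0 0"

```text
t: 6.58
position: [504.6, 409.8, 126.2]
ee_rot: [-0.095, 0.995, 0.021, -0.002]
wrist_force: [3.7, 4.7, -3.2]
opening: 0.144
grip_force: 25.0
```

```bash
python3 -c "from h import *;pots()"
```

```text
t 6.58 pos [504.6 409.8 126.2] tiltx 0.19 gf 24.999722242355347 [ 3.7  4.7 -3.2]
top [(20, 1, 114), (73, 1, 110), (126, 0, 110), (181, 0, 112), (227, 0, 18)]
scene [(19, 3, 72), (71, -3, 80), (124, -9, 79), (177, -15, 79), (231, -20, 73)]
```

jog_arm --pt "0 0.001 -0.006 0.008 0 0" --pt "0 0.002 -0.013 0.016 0 0" --pt "0 0.002 -0.016 0.02 0 0" --pt "0 0.002 -0.016 0.02 0 0" --pt "0 0.002 -0.016 0.02 0 0"

```text
t: 7.1
position: [504.7, 408.8, 129.3]
ee_rot: [-0.1, 0.995, 0.021, -0.002]
wrist_force: [4.2, 5.1, -2.8]
opening: 0.14
grip_force: 25.0
```

```bash
python3 -c "from h import *;pots()"
```

```text
t 7.1 pos [504.7 408.8 129.3] tiltx 0.2 gf 24.99969094991684 [ 4.2  5.1 -2.8]
top [(19, 0, 111), (72, 1, 110), (126, 0, 110), (181, 0, 109), (226, 1, 15)]
scene [(18, 3, 71), (70, -3, 80), (123, -10, 79), (176, -16, 82), (230, -21, 76)]
```

jog_arm --pt "0 0.001 -0.006 0.008 0 0" --pt "0 0.002 -0.013 0.016 0 0" --pt "0 0.002 -0.016 0.02 0 0" --pt "0 0.002 -0.016 0.02 0 0" --pt "0 0.002 -0.016 0.02 0 0"

```text
t: 7.62
position: [504.7, 407.8, 132.3]
ee_rot: [-0.105, 0.994, 0.021, -0.002]
wrist_force: [4.3, 5.6, -2.3]
opening: 0.14
grip_force: 25.0
```

```bash
python3 -c "from h import *;pots()"
```

```text
t 7.62 pos [504.7 407.8 132.3] tiltx 0.21 gf 24.999715983867645 [ 4.3  5.6 -2.3]
top [(19, 0, 110), (71, 1, 110), (125, 0, 111), (180, 0, 110), (225, 0, 12)]
scene [(18, 3, 73), (70, -4, 83), (122, -11, 76), (175, -18, 78), (229, -23, 79)]
```

jog_arm --pt "0 0.001 -0.006 0.008 0 0" --pt "0 0.002 -0.013 0.016 0 0" --pt "0 0.002 -0.016 0.02 0 0" --pt "0 0.002 -0.016 0.02 0 0" --pt "0 0.002 -0.016 0.02 0 0"

```text
t: 8.13
position: [504.8, 406.7, 135.4]
ee_rot: [-0.11, 0.994, 0.021, -0.002]
wrist_force: [4.8, 4.5, -3.2]
opening: 0.141
grip_force: 25.0
```

```bash
python3 -c "from h import *;pots()"
```

```text
t 8.13 pos [504.8 406.7 135.4] tiltx 0.22 gf 24.999749958515167 [ 4.8  4.5 -3.2]
top [(15, 1, 111), (68, 1, 113), (121, 0, 114), (176, 0, 110), (222, 0, 22)]
scene [(13, 4, 76), (65, -3, 80), (117, -10, 75), (170, -18, 77), (223, -23, 74)]
```

Sliding began at about 0.22 rad; hold and watch.

jog_arm --pt "0 0 0 0 0 0" --pt "0 0 0 0 0 0" --pt "0 0 0 0 0 0" --pt "0 0 0 0 0 0" --pt "0 0 0 0 0 0"

```text
t: 8.65
position: [504.8, 406.8, 135.4]
ee_rot: [-0.11, 0.994, 0.021, -0.002]
wrist_force: [4.5, 4.9, -2.8]
opening: 0.143
grip_force: 25.0
```

```bash
python3 -c "from h import *;pots()"
```

```text
t 8.65 pos [504.8 406.8 135.4] tiltx 0.22 gf 24.999602437019348 [ 4.5  4.9 -2.8]
top [(-7, 1, 112), (44, 1, 115), (97, 0, 113), (150, 0, 111), (205, 1, 115)]
scene [(-8, 7, 74), (41, 0, 77), (92, -8, 79), (145, -15, 75), (197, -21, 80)]
```

jog_arm --pt "0 0 0 0 0 0" --pt "0 0 0 0 0 0" --pt "0 0 0 0 0 0" --pt "0 0 0 0 0 0" --pt "0 0 0 0 0 0"

```text
t: 9.17
position: [504.8, 406.7, 135.4]
ee_rot: [-0.11, 0.994, 0.021, -0.002]
wrist_force: [4.3, 6.2, -2.0]
opening: 0.142
grip_force: 25.0
```

```bash
python3 -c "from h import *;pots()"
```

```text
t 9.17 pos [504.8 406.7 135.4] tiltx 0.22 gf 24.99969720840454 [ 4.3  6.2 -2. ]
top [(-14, 1, 112), (-11, -22, 11), (-10, 24, 9), (35, 1, 113), (88, 0, 117), (141, 0, 111), (196, 0, 114)]
scene [(-15, 6, 76), (35, 1, 76), (86, -6, 84), (137, -14, 77), (190, -20, 78)]
```

jog_arm --pt "0 0.001 -0.006 0.008 0 0" --pt "0 0.002 -0.013 0.016 0 0" --pt "0 0.002 -0.016 0.02 0 0" --pt "0 0.002 -0.016 0.02 0 0" --pt "0 0.002 -0.016 0.02 0 0"

```text
t: 9.68
position: [504.8, 405.6, 138.5]
ee_rot: [-0.115, 0.993, 0.021, -0.002]
wrist_force: [4.8, 6.2, -2.3]
opening: 0.142
grip_force: 25.0
```

```bash
python3 -c "from h import *;pots()"
```

```text
t 9.68 pos [504.8 405.6 138.5] tiltx 0.23 gf 24.99972492456436 [ 4.8  6.2 -2.3]
top [(-15, 1, 108), (-11, -22, 11), (-10, 24, 9), (35, 1, 113), (87, 0, 117), (140, 0, 114), (195, 0, 115)]
scene [(-15, 7, 74), (34, 1, 80), (85, -7, 83), (136, -14, 79), (189, -22, 82)]
```

jog_arm --pt "0 0.001 -0.006 0.008 0 0" --pt "0 0.002 -0.013 0.016 0 0" --pt "0 0.002 -0.016 0.02 0 0" --pt "0 0.002 -0.016 0.02 0 0" --pt "0 0.002 -0.016 0.02 0 0"

```text
t: 10.2
position: [504.9, 404.5, 141.6]
ee_rot: [-0.12, 0.993, 0.021, -0.002]
wrist_force: [4.1, 5.9, -2.6]
opening: 0.14
grip_force: 25.0
```

```bash
python3 -c "from h import *;pots()"
```

```text
t 10.2 pos [504.9 404.5 141.6] tiltx 0.24 gf 24.999563097953796 [ 4.1  5.9 -2.6]
top [(-17, 1, 106), (-13, -21, 13), (-12, 23, 12), (32, 1, 118), (84, 1, 119), (137, 0, 114), (192, 0, 114)]
scene [(-18, 7, 76), (30, 1, 77), (80, -7, 82), (132, -15, 75), (185, -22, 78)]
```

jog_arm --pt "0 0 0 0 0 0" --pt "0 0 0 0 0 0" --pt "0 0 0 0 0 0" --pt "0 0 0 0 0 0" --pt "0 0 0 0 0 0"

```text
t: 10.72
position: [504.9, 404.5, 141.5]
ee_rot: [-0.12, 0.993, 0.021, -0.002]
wrist_force: [4.5, 6.1, -1.1]
opening: 0.146
grip_force: 25.0
```

```bash
python3 -c "from h import *;pots()"
```

```text
t 10.72 pos [504.9 404.5 141.5] tiltx 0.24 gf 24.999485313892365 [ 4.5  6.1 -1.1]
top [(-33, -2, 76), (-30, 1, 104), (15, 1, 118), (67, 0, 115), (120, 0, 117), (174, 1, 114)]
scene [(-32, 8, 75), (-17, 42, 35), (13, 4, 78), (63, -4, 83), (115, -12, 77), (167, -19, 78)]
```

jog_arm --pt "0 0.001 -0.006 0.008 0 0" --pt "0 0.002 -0.013 0.016 0 0" --pt "0 0.002 -0.016 0.02 0 0" --pt "0 0.002 -0.016 0.02 0 0" --pt "0 0.002 -0.016 0.02 0 0"

```text
t: 11.23
position: [504.9, 403.4, 144.7]
ee_rot: [-0.125, 0.992, 0.021, -0.002]
wrist_force: [4.5, 5.3, -1.9]
opening: 0.141
grip_force: 25.0
```

```bash
python3 -c "from h import *;pots()"
```

```text
t 11.23 pos [504.9 403.4 144.7] tiltx 0.25 gf 24.999563097953796 [ 4.5  5.3 -1.9]
top [(-51, -12, 31), (-51, 19, 8), (-37, 1, 100), (-17, 0, 20), (8, 1, 117), (59, 0, 119), (112, 0, 115), (166, 1, 115)]
scene [(-38, 8, 76), (-22, 42, 46), (7, 4, 76), (57, -4, 83), (108, -12, 77), (161, -19, 81)]
```

jog_arm --pt "0 0 0 0 0 0" --pt "0 0 0 0 0 0" --pt "0 0 0 0 0 0" --pt "0 0 0 0 0 0" --pt "0 0 0 0 0 0"

```text
t: 11.75
position: [505.0, 403.4, 144.6]
ee_rot: [-0.125, 0.992, 0.021, -0.002]
wrist_force: [4.6, 5.4, -2.4]
opening: 0.14
grip_force: 25.0
```

```bash
python3 -c "from h import *;pots()"
```

```text
t 11.75 pos [505.  403.4 144.6] tiltx 0.25 gf 24.99956488609314 [ 4.6  5.4 -2.4]
top [(-52, -12, 32), (-39, 1, 101), (-19, 0, 21), (6, 1, 118), (58, 1, 119), (110, 0, 114), (164, 1, 116)]
scene [(-39, 8, 75), (-23, 41, 47), (5, 5, 77), (56, -4, 82), (107, -11, 75), (159, -19, 77)]
```

```bash
sed -i "s/'knob'\],8)/'knob'],55)/" h.py
```

jog_arm --pt "0 0.001 -0.006 0.008 0 0" --pt "0 0.002 -0.013 0.016 0 0" --pt "0 0.002 -0.016 0.02 0 0" --pt "0 0.002 -0.016 0.02 0 0" --pt "0 0.002 -0.016 0.02 0 0"

```text
t: 12.27
position: [505.0, 402.2, 147.7]
ee_rot: [-0.13, 0.991, 0.021, -0.002]
wrist_force: [4.7, 5.9, -2.5]
opening: 0.144
grip_force: 25.0
```

jog_arm --pt "0 0 0 0 0 0" --pt "0 0 0 0 0 0" --pt "0 0 0 0 0 0" --pt "0 0 0 0 0 0" --pt "0 0 0 0 0 0"

```text
t: 12.68
position: [505.0, 402.2, 147.6]
ee_rot: [-0.13, 0.991, 0.021, -0.002]
wrist_force: [5.1, 5.3, -1.6]
opening: 0.142
grip_force: 25.0
```

```bash
python3 -c "from h import *;pots()"
```

```text
t 12.68 pos [505.  402.2 147.6] tiltx 0.26 gf 24.999595284461975 [ 5.1  5.3 -1.6]
top [(-51, 1, 101), (-48, -6, 58), (-6, 1, 116), (45, 1, 116), (97, 0, 122), (151, 1, 116)]
scene [(-51, 8, 74), (-6, 6, 76), (43, -2, 81), (94, -11, 75), (146, -18, 79)]
```

jog_arm --pt "0 0.001 -0.006 0.008 0 0" --pt "0 0.002 -0.013 0.016 0 0" --pt "0 0.002 -0.016 0.02 0 0" --pt "0 0.002 -0.016 0.02 0 0" --pt "0 0.002 -0.016 0.02 0 0"

```text
t: 13.2
position: [505.1, 401.0, 150.7]
ee_rot: [-0.135, 0.991, 0.021, -0.002]
wrist_force: [3.8, 5.0, -1.7]
opening: 0.139
grip_force: 25.0
```

```bash
python3 -c "from h import *;pots()"
```

```text
t 13.2 pos [505.1 401.  150.7] tiltx 0.27 gf 24.999643564224243 [ 3.8  5.  -1.7]
top [(-51, 1, 100), (-48, -5, 63), (-6, 1, 118), (44, 1, 124), (97, 0, 123), (151, 1, 119)]
scene [(-51, 8, 75), (-6, 6, 77), (43, -3, 83), (93, -11, 78), (146, -19, 80)]
```

jog_arm --pt "0 0 0 0 0 0" --pt "0 0 0 0 0 0" --pt "0 0 0 0 0 0" --pt "0 0 0 0 0 0" --pt "0 0 0 0 0 0"

```text
t: 13.72
position: [505.0, 401.1, 150.6]
ee_rot: [-0.135, 0.991, 0.021, -0.002]
wrist_force: [3.9, 5.4, -1.6]
opening: 0.138
grip_force: 25.0
```

```bash
python3 -c "from h import *;pots()"
```

```text
t 13.72 pos [505.  401.1 150.6] tiltx 0.27 gf 24.999606907367706 [ 3.9  5.4 -1.6]
top [(-51, 1, 100), (-49, -5, 64), (-6, 1, 117), (45, 1, 123), (97, 0, 121), (151, 1, 117)]
scene [(-51, 8, 76), (-6, 7, 75), (43, -3, 84), (93, -11, 81), (146, -19, 81)]
```

jog_arm --pt "0 0.001 -0.006 0.008 0 0" --pt "0 0.002 -0.013 0.016 0 0" --pt "0 0.002 -0.016 0.02 0 0" --pt "0 0.002 -0.016 0.02 0 0" --pt "0 0.002 -0.016 0.02 0 0"

```text
t: 14.23
position: [505.1, 399.8, 153.7]
ee_rot: [-0.14, 0.99, 0.021, -0.003]
wrist_force: [4.0, 6.4, -1.5]
opening: 0.14
grip_force: 25.0
```

```bash
python3 -c "from h import *;pots()"
```

```text
t 14.23 pos [505.1 399.8 153.7] tiltx 0.28 gf 24.999747276306152 [ 4.   6.4 -1.5]
top [(-51, 1, 100), (-7, 1, 119), (44, 1, 119), (96, 0, 122), (150, 1, 117)]
scene [(-52, 8, 75), (-6, 6, 76), (42, -2, 83), (93, -11, 78), (145, -20, 80)]
```

jog_arm --pt "0 0.001 -0.006 0.008 0 0" --pt "0 0.002 -0.013 0.016 0 0" --pt "0 0.002 -0.016 0.02 0 0" --pt "0 0.002 -0.016 0.02 0 0" --pt "0 0.002 -0.016 0.02 0 0"

```text
t: 14.75
position: [505.2, 398.5, 156.7]
ee_rot: [-0.145, 0.989, 0.021, -0.003]
wrist_force: [4.4, 5.7, -1.0]
opening: 0.142
grip_force: 25.0
```

```bash
python3 -c "from h import *;pots()"
```

```text
t 14.75 pos [505.2 398.5 156.7] tiltx 0.29 gf 24.999464750289917 [ 4.4  5.7 -1. ]
top [(-53, 1, 100), (-51, -6, 61), (-8, 1, 118), (42, 1, 120), (94, 0, 124), (147, 1, 121)]
scene [(-54, 8, 76), (-9, 6, 78), (40, -2, 84), (90, -12, 79), (142, -21, 79)]
```

jog_arm --pt "0 0 0 0 0 0" --pt "0 0 0 0 0 0" --pt "0 0 0 0 0 0" --pt "0 0 0 0 0 0" --pt "0 0 0 0 0 0"

```text
t: 15.27
position: [505.2, 398.6, 156.7]
ee_rot: [-0.145, 0.989, 0.021, -0.003]
wrist_force: [4.0, 5.9, -1.0]
opening: 0.144
grip_force: 25.0
```

```bash
python3 -c "from h import *;pots()"
```

```text
t 15.27 pos [505.2 398.6 156.7] tiltx 0.29 gf 24.99941736459732 [ 4.   5.9 -1. ]
top [(-63, 1, 98), (-16, 1, 110), (32, 1, 121), (84, 1, 124), (137, 1, 122)]
scene [(-65, 8, 72), (-17, 6, 75), (29, -1, 84), (79, -10, 78), (131, -19, 80)]
```

jog_arm --pt "0 0 0 0 0 0" --pt "0 0 0 0 0 0" --pt "0 0 0 0 0 0" --pt "0 0 0 0 0 0" --pt "0 0 0 0 0 0"

```text
t: 15.78
position: [505.2, 398.6, 156.6]
ee_rot: [-0.145, 0.989, 0.021, -0.003]
wrist_force: [4.1, 5.4, -0.5]
opening: 0.14
grip_force: 25.0
```

```bash
python3 -c "from h import *;pots()"
```

```text
t 15.78 pos [505.2 398.6 156.6] tiltx 0.29 gf 24.999358355998993 [ 4.1  5.4 -0.5]
top [(-84, 1, 102), (-49, -2, 130), (-32, 1, 102), (11, 1, 122), (63, 0, 121), (115, 1, 123)]
scene [(-86, 8, 76), (-67, 41, 57), (-33, 8, 72), (9, 3, 81), (59, -6, 84), (110, -14, 76)]
```

jog_arm --pt "0 0 0 0 0 0" --pt "0 0 0 0 0 0" --pt "0 0 0 0 0 0" --pt "0 0 0 0 0 0" --pt "0 0 0 0 0 0"

```text
t: 16.3
position: [505.2, 398.6, 156.7]
ee_rot: [-0.145, 0.989, 0.021, -0.003]
wrist_force: [4.4, 5.5, -0.1]
opening: 0.143
grip_force: 25.0
```

```bash
python3 -c "from h import *;pots()"
```

```text
t 16.3 pos [505.2 398.6 156.7] tiltx 0.29 gf 24.999481737613678 [ 4.4  5.5 -0.1]
top [(-87, 1, 101), (-69, -4, 94), (-36, 1, 100), (8, 1, 120), (59, 0, 124), (111, 1, 122)]
scene [(-87, 8, 80), (-68, 40, 58), (-36, 8, 72), (8, 3, 82), (57, -6, 83), (108, -14, 80)]
```

jog_arm --pt "0 0.001 -0.006 0.008 0 0" --pt "0 0.002 -0.013 0.016 0 0" --pt "0 0.002 -0.016 0.02 0 0" --pt "0 0.002 -0.016 0.02 0 0" --pt "0 0.002 -0.016 0.02 0 0"

```text
t: 16.82
position: [505.3, 397.3, 159.7]
ee_rot: [-0.15, 0.989, 0.021, -0.003]
wrist_force: [4.0, 4.8, -0.6]
opening: 0.146
grip_force: 25.0
```

```bash
python3 -c "from h import *;pots()"
```

```text
t 16.82 pos [505.3 397.3 159.7] tiltx 0.3 gf 24.999441504478455 [ 4.   4.8 -0.6]
top [(-88, 1, 104), (-73, -4, 101), (-36, 1, 101), (8, 1, 126), (58, 1, 125), (111, 1, 125)]
scene [(-88, 8, 75), (-68, 40, 56), (-36, 8, 73), (6, 3, 87), (56, -6, 85), (107, -15, 78)]
```

jog_arm --pt "0 0 0 0 0 0" --pt "0 0 0 0 0 0" --pt "0 0 0 0 0 0" --pt "0 0 0 0 0 0" --pt "0 0 0 0 0 0"

```text
t: 17.33
position: [505.2, 397.3, 159.6]
ee_rot: [-0.149, 0.989, 0.021, -0.003]
wrist_force: [4.9, 5.6, -1.0]
opening: 0.143
grip_force: 25.0
```

```bash
python3 -c "from h import *;pots()"
```

```text
t 17.33 pos [505.2 397.3 159.6] tiltx 0.3 gf 24.9995157122612 [ 4.9  5.6 -1. ]
top [(-88, 1, 104), (-59, -4, 136), (-36, 1, 100), (8, 1, 126), (58, 1, 126), (111, 1, 123)]
scene [(-88, 8, 75), (-36, 8, 73), (6, 3, 86), (56, -6, 84), (107, -15, 77)]
```

jog_arm --pt "0 0.001 -0.006 0.008 0 0" --pt "0 0.002 -0.013 0.016 0 0" --pt "0 0.002 -0.016 0.02 0 0" --pt "0 0.002 -0.016 0.02 0 0" --pt "0 0.002 -0.016 0.02 0 0"

```text
t: 17.85
position: [505.3, 395.9, 162.7]
ee_rot: [-0.154, 0.988, 0.021, -0.003]
wrist_force: [3.6, 5.6, -0.1]
opening: 0.139
grip_force: 25.0
```

jog_arm --pt "0 0 0 0 0 0" --pt "0 0 0 0 0 0" --pt "0 0 0 0 0 0" --pt "0 0 0 0 0 0" --pt "0 0 0 0 0 0"

```text
t: 18.27
position: [505.3, 395.9, 162.6]
ee_rot: [-0.154, 0.988, 0.021, -0.003]
wrist_force: [3.6, 4.7, 0.3]
opening: 0.142
grip_force: 25.0
```

```bash
python3 -c "from h import *;pots()"
```

```text
t 18.27 pos [505.3 395.9 162.6] tiltx 0.31 gf 24.999347627162933 [3.6 4.7 0.3]
top [(-88, 1, 100), (-66, -5, 78), (-37, 1, 101), (7, 1, 124), (58, 1, 127), (110, 1, 128)]
scene [(-88, 8, 72), (-36, 8, 73), (6, 3, 85), (55, -6, 83), (106, -16, 81)]
```

jog_arm --pt "0 0.001 -0.006 0.008 0 0" --pt "0 0.002 -0.013 0.016 0 0" --pt "0 0.002 -0.016 0.02 0 0" --pt "0 0.002 -0.016 0.02 0 0" --pt "0 0.002 -0.016 0.02 0 0"

```text
t: 18.78
position: [505.4, 394.6, 165.6]
ee_rot: [-0.159, 0.987, 0.021, -0.003]
wrist_force: [4.6, 5.6, 0.1]
opening: 0.141
grip_force: 25.0
```

```bash
python3 -c "from h import *;pots()"
```

```text
t 18.78 pos [505.4 394.6 165.6] tiltx 0.32 gf 24.999470114707947 [4.6 5.6 0.1]
top [(-90, 1, 101), (-74, -6, 95), (-38, 1, 100), (5, 1, 122), (56, 1, 126), (108, 1, 127)]
scene [(-90, 8, 73), (-38, 8, 75), (3, 3, 87), (53, -6, 83), (103, -16, 79)]
```

jog_arm --pt "0 0 0 0 0 0" --pt "0 0 0 0 0 0" --pt "0 0 0 0 0 0" --pt "0 0 0 0 0 0" --pt "0 0 0 0 0 0"

```text
t: 19.3
position: [505.4, 394.6, 165.6]
ee_rot: [-0.159, 0.987, 0.021, -0.003]
wrist_force: [3.6, 5.6, -0.9]
opening: 0.144
grip_force: 25.0
```

```bash
python3 -c "from h import *;pots()"
```

```text
t 19.3 pos [505.4 394.6 165.6] tiltx 0.32 gf 24.999441504478455 [ 3.6  5.6 -0.9]
top [(-100, 1, 106), (-80, -3, 75), (-49, 1, 95), (-5, 1, 127), (46, 1, 125), (97, 1, 128)]
scene [(-100, 8, 79), (-48, 8, 71), (-5, 5, 87), (43, -4, 83), (93, -14, 80)]
```

jog_arm --pt "0 0 0 0 0 0" --pt "0 0 0 0 0 0" --pt "0 0 0 0 0 0" --pt "0 0 0 0 0 0" --pt "0 0 0 0 0 0"

```text
t: 19.82
position: [505.4, 394.6, 165.6]
ee_rot: [-0.159, 0.987, 0.021, -0.003]
wrist_force: [3.9, 5.7, -0.9]
opening: 0.142
grip_force: 25.0
```

```bash
python3 -c "from h import *;pots()"
```

```text
t 19.82 pos [505.4 394.6 165.6] tiltx 0.32 gf 24.999360144138336 [ 3.9  5.7 -0.9]
top [(-100, 1, 105), (-81, -2, 80), (-49, 1, 94), (-5, 1, 127), (45, 1, 125), (97, 1, 128)]
scene [(-100, 8, 77), (-81, 41, 56), (-48, 8, 71), (-5, 5, 86), (43, -4, 84), (93, -14, 79)]
```

jog_arm --pt "0 0.001 -0.006 0.008 0 0" --pt "0 0.002 -0.013 0.016 0 0" --pt "0 0.002 -0.016 0.02 0 0" --pt "0 0.002 -0.016 0.02 0 0" --pt "0 0.002 -0.016 0.02 0 0"

```text
t: 20.33
position: [505.5, 393.2, 168.6]
ee_rot: [-0.164, 0.986, 0.021, -0.003]
wrist_force: [4.9, 5.9, -0.1]
opening: 0.144
grip_force: 25.0
```

jog_arm --pt "0 0 0 0 0 0" --pt "0 0 0 0 0 0" --pt "0 0 0 0 0 0" --pt "0 0 0 0 0 0" --pt "0 0 0 0 0 0"

```text
t: 20.75
position: [505.5, 393.2, 168.5]
ee_rot: [-0.164, 0.986, 0.021, -0.003]
wrist_force: [4.0, 5.7, -0.1]
opening: 0.142
grip_force: 25.0
```

```bash
python3 -c "from h import *;pots()"
```

```text
t 20.75 pos [505.5 393.2 168.5] tiltx 0.33 gf 24.999333322048187 [ 4.   5.7 -0.1]
top [(-100, 1, 100), (-83, -4, 95), (-49, 1, 96), (-5, 1, 123), (45, 1, 126), (97, 1, 133)]
scene [(-100, 8, 78), (-49, 8, 70), (-6, 5, 87), (43, -4, 85), (92, -14, 78)]
```

jog_arm --pt "0 0 0 0 0 0" --pt "0 0 0 0 0 0" --pt "0 0 0 0 0 0" --pt "0 0 0 0 0 0" --pt "0 0 0 0 0 0"

```text
t: 21.27
position: [505.5, 393.2, 168.5]
ee_rot: [-0.164, 0.986, 0.021, -0.003]
wrist_force: [4.1, 5.8, 0.2]
opening: 0.144
grip_force: 25.0
```

```bash
python3 -c "from h import *;pots()"
```

```text
t 21.27 pos [505.5 393.2 168.5] tiltx 0.33 gf 24.99939501285553 [4.1 5.8 0.2]
top [(-100, 1, 100), (-87, -3, 89), (-49, 1, 96), (-5, 1, 123), (45, 1, 128), (97, 1, 132)]
scene [(-100, 8, 78), (-81, 40, 58), (-49, 8, 70), (-6, 5, 87), (43, -4, 85), (92, -14, 78)]
```

jog_arm --pt "0 0.001 -0.006 0.008 0 0" --pt "0 0.002 -0.013 0.016 0 0" --pt "0 0.002 -0.016 0.02 0 0" --pt "0 0.002 -0.016 0.02 0 0" --pt "0 0.002 -0.016 0.02 0 0"

```text
t: 21.78
position: [505.5, 391.8, 171.5]
ee_rot: [-0.169, 0.985, 0.021, -0.003]
wrist_force: [3.7, 6.2, 0.3]
opening: 0.141
grip_force: 25.0
```

jog_arm --pt "0 0 0 0 0 0" --pt "0 0 0 0 0 0" --pt "0 0 0 0 0 0" --pt "0 0 0 0 0 0" --pt "0 0 0 0 0 0"

```text
t: 22.2
position: [505.5, 391.8, 171.4]
ee_rot: [-0.169, 0.985, 0.021, -0.003]
wrist_force: [4.8, 6.4, 1.3]
opening: 0.143
grip_force: 25.0
```

```bash
python3 -c "from h import *;pots()"
```

```text
t 22.2 pos [505.5 391.8 171.4] tiltx 0.34 gf 24.999266266822815 [4.8 6.4 1.3]
top [(-101, 1, 101), (-81, -8, 82), (-49, 1, 101), (-6, 1, 125), (44, 1, 125), (96, 1, 127)]
scene [(-101, 8, 73), (-49, 8, 73), (-7, 5, 87), (42, -5, 83), (92, -15, 79)]
```

jog_arm --pt "0 0.001 -0.006 0.008 0 0" --pt "0 0.002 -0.013 0.016 0 0" --pt "0 0.002 -0.016 0.02 0 0" --pt "0 0.002 -0.016 0.02 0 0" --pt "0 0.002 -0.016 0.02 0 0"

```text
t: 22.72
position: [505.6, 390.4, 174.4]
ee_rot: [-0.174, 0.984, 0.021, -0.003]
wrist_force: [3.9, 6.1, 0.6]
opening: 0.143
grip_force: 25.0
```

```bash
python3 -c "from h import *;pots()"
```

```text
t 22.72 pos [505.6 390.4 174.4] tiltx 0.35 gf 24.999023973941803 [3.9 6.1 0.6]
top [(-101, 1, 100), (-77, -8, 80), (-49, 1, 100), (-6, 1, 125), (43, 1, 128), (96, 1, 131)]
scene [(-101, 8, 74), (-49, 8, 73), (-7, 5, 88), (41, -5, 84), (91, -16, 77)]
```

jog_arm --pt "0 0.001 -0.006 0.008 0 0" --pt "0 0.002 -0.013 0.016 0 0" --pt "0 0.002 -0.016 0.02 0 0" --pt "0 0.002 -0.016 0.02 0 0" --pt "0 0.002 -0.016 0.02 0 0"

```text
t: 23.23
position: [505.7, 388.9, 177.3]
ee_rot: [-0.179, 0.984, 0.021, -0.003]
wrist_force: [4.6, 5.4, 0.8]
opening: 0.14
grip_force: 25.0
```

jog_arm --pt "0 0 0 0 0 0" --pt "0 0 0 0 0 0" --pt "0 0 0 0 0 0" --pt "0 0 0 0 0 0" --pt "0 0 0 0 0 0"

```text
t: 23.65
position: [505.7, 388.9, 177.2]
ee_rot: [-0.179, 0.984, 0.021, -0.003]
wrist_force: [5.0, 6.6, -0.1]
opening: 0.141
grip_force: 25.0
```

```bash
python3 -c "from h import *;pots()"
```

```text
t 23.65 pos [505.7 388.9 177.2] tiltx 0.36 gf 24.999168813228607 [ 5.   6.6 -0.1]
top [(-101, 1, 102), (-77, -5, 85), (-49, 2, 100), (-7, 1, 129), (43, 1, 127), (95, 1, 136)]
scene [(-101, 8, 74), (-49, 8, 72), (-7, 5, 86), (41, -6, 86), (90, -16, 84)]
```

jog_arm --pt "0 0.001 -0.006 0.008 0 0" --pt "0 0.002 -0.013 0.016 0 0" --pt "0 0.002 -0.016 0.02 0 0" --pt "0 0.002 -0.016 0.02 0 0" --pt "0 0.002 -0.016 0.02 0 0"

```text
t: 24.17
position: [505.8, 387.4, 180.2]
ee_rot: [-0.184, 0.983, 0.021, -0.003]
wrist_force: [4.3, 5.7, -0.4]
opening: 0.144
grip_force: 25.0
```

```bash
python3 -c "from h import *;pots()"
```

```text
t 24.17 pos [505.8 387.4 180.2] tiltx 0.37 gf 24.998872876167297 [ 4.3  5.7 -0.4]
top [(-101, 1, 99), (-63, -3, 119), (-50, 2, 99), (-7, 1, 127), (42, 1, 129), (94, 1, 130)]
scene [(-101, 8, 74), (-49, 8, 76), (-8, 5, 86), (40, -5, 84), (89, -17, 78)]
```

jog_arm --pt "0 0.001 -0.006 0.008 0 0" --pt "0 0.002 -0.013 0.016 0 0" --pt "0 0.002 -0.016 0.02 0 0" --pt "0 0.002 -0.016 0.02 0 0" --pt "0 0.002 -0.016 0.02 0 0"

```text
t: 24.68
position: [505.8, 385.9, 183.0]
ee_rot: [-0.189, 0.982, 0.021, -0.003]
wrist_force: [4.9, 6.0, 0.5]
opening: 0.144
grip_force: 25.0
```

jog_arm --pt "0 0 0 0 0 0" --pt "0 0 0 0 0 0" --pt "0 0 0 0 0 0" --pt "0 0 0 0 0 0" --pt "0 0 0 0 0 0"

```text
t: 25.1
position: [505.8, 385.9, 183.0]
ee_rot: [-0.189, 0.982, 0.021, -0.003]
wrist_force: [5.1, 5.7, 1.2]
opening: 0.146
grip_force: 25.0
```

```bash
python3 -c "from h import *;pots()"
```

```text
t 25.1 pos [505.8 385.9 183. ] tiltx 0.38 gf 24.999057948589325 [5.1 5.7 1.2]
top [(-101, 1, 103), (-66, 0, 128), (-50, 2, 98), (-8, 1, 127), (41, 1, 131), (93, 1, 136)]
scene [(-101, 8, 74), (-50, 7, 81), (-8, 5, 91), (38, -6, 81), (88, -18, 79)]
```

jog_arm --pt "0 0.001 -0.006 0.008 0 0" --pt "0 0.002 -0.013 0.016 0 0" --pt "0 0.002 -0.016 0.02 0 0" --pt "0 0.002 -0.016 0.02 0 0" --pt "0 0.002 -0.016 0.02 0 0"

```text
t: 25.62
position: [505.9, 384.3, 185.9]
ee_rot: [-0.194, 0.981, 0.021, -0.004]
wrist_force: [4.9, 5.7, 0.7]
opening: 0.142
grip_force: 25.0
```

```bash
python3 -c "from h import *;pots()"
```

```text
t 25.62 pos [505.9 384.3 185.9] tiltx 0.391 gf 24.99901056289673 [4.9 5.7 0.7]
top [(-103, 1, 100), (-85, -2, 73), (-51, 1, 101), (-9, 1, 128), (40, 1, 129), (92, 1, 131)]
scene [(-102, 8, 73), (-51, 7, 80), (-9, 5, 88), (38, -6, 85), (86, -18, 80)]
```

Moving again: hold.

jog_arm --pt "0 0 0 0 0 0" --pt "0 0 0 0 0 0" --pt "0 0 0 0 0 0" --pt "0 0 0 0 0 0" --pt "0 0 0 0 0 0"

```text
t: 26.13
position: [505.9, 384.4, 185.8]
ee_rot: [-0.194, 0.981, 0.021, -0.004]
wrist_force: [5.3, 6.3, 0.7]
opening: 0.137
grip_force: 25.0
```

jog_arm --pt "0 0 0 0 0 0" --pt "0 0 0 0 0 0" --pt "0 0 0 0 0 0" --pt "0 0 0 0 0 0" --pt "0 0 0 0 0 0"

```text
t: 26.55
position: [505.9, 384.4, 185.9]
ee_rot: [-0.194, 0.981, 0.021, -0.004]
wrist_force: [4.3, 6.2, 0.4]
opening: 0.139
grip_force: 25.0
```

Run:
```python
from h import *
pots();s=cam('scene');t=cam('top')
a=cv2.resize(s['color'][190:290,250:480],(690,300));b=cv2.resize(t['color'][225:325,160:390],(690,300))
cv2.imwrite('pics/t2.png',np.vstack([a,b])[:,:,::-1])
```

```text
t 26.55 pos [505.9 384.4 185.9] tiltx 0.39 gf 24.998930990695953 [4.3 6.2 0.4]
top [(-103, 1, 98), (-80, -3, 78), (-51, 1, 101), (-9, 1, 128), (40, 1, 130), (92, 1, 130)]
scene [(-102, 8, 73), (-51, 7, 80), (-9, 5, 86), (38, -6, 85), (86, -18, 80)]
```

View pics/t2.png

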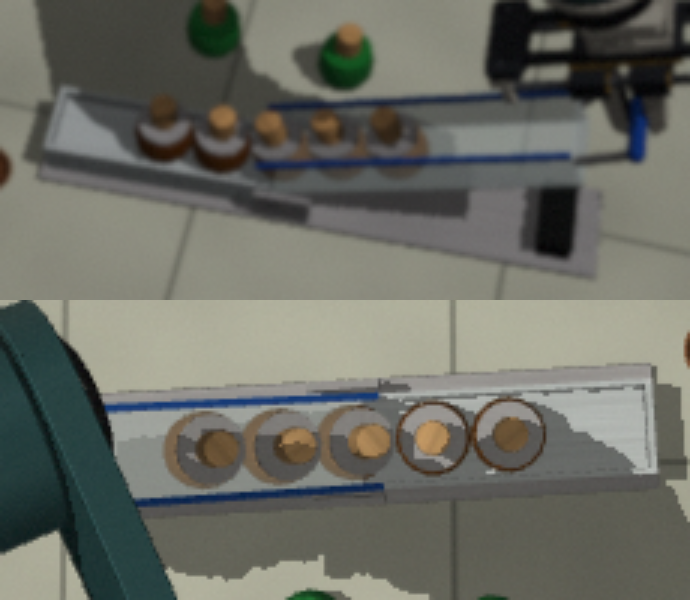

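Two pots stand on the landing and the third leans at the lip, held there. I lower the tub now and meter again later.

jog_arm --pt "0 -0.004 0.042 -0.052 0 0" --pt "0 -0.007 0.084 -0.104 0 0" --pt "0 -0.009 0.126 -0.156 0 0" --pt "0 -0.01 0.168 -0.208 0 0" --pt "0 -0.0105 0.209 -0.26 0 0"

```text
t: 27.17
position: [505.0, 402.2, 147.9]
ee_rot: [-0.129, 0.991, 0.021, -0.002]
wrist_force: [3.2, 0.8, 2.6]
opening: 0.144
grip_force: 25.0
```

jog_arm --pt "0 -0.004 0.042 -0.052 0 0" --pt "0 -0.007 0.084 -0.104 0 0" --pt "0 -0.009 0.126 -0.156 0 0" --pt "0 -0.01 0.168 -0.208 0 0" --pt "0 -0.0105 0.209 -0.26 0 0"

```text
t: 27.58
position: [504.4, 414.9, 107.5]
ee_rot: [-0.064, 0.998, 0.021, -0.001]
wrist_force: [3.0, 3.4, 1.6]
opening: 0.14
grip_force: 25.0
```

jog_arm --pt "0 -0.004 0.042 -0.052 0 0" --pt "0 -0.007 0.084 -0.104 0 0" --pt "0 -0.009 0.126 -0.156 0 0" --pt "0 -0.01 0.168 -0.208 0 0" --pt "0 -0.0105 0.2 -0.26 0 0"

```text
t: 28.0
position: [504.0, 422.1, 67.7]
ee_rot: [0.001, 1.0, 0.022, 0.0]
wrist_force: [4.3, 3.7, 1.4]
opening: 0.141
grip_force: 25.0
```

jog_arm --pt "0 0 0 0 0 0" --pt "0 0 0 0 0 0" --pt "0 0 0 0 0 0" --pt "0 0 0 0 0 0" --pt "0 0 0 0 0 0"

```text
t: 28.42
position: [503.8, 421.9, 67.7]
ee_rot: [0.0, 1.0, 0.021, 0.0]
wrist_force: [3.3, 5.6, -2.4]
opening: 0.143
grip_force: 25.0
```

```bash
python3 -c "from h import *;pots()"
```

```text
t 28.42 pos [503.8 421.9  67.7] tiltx -0.001 gf 25.000844299793243 [ 3.3  5.6 -2.4]
top [(-103, 1, 99), (-86, -2, 76), (-51, 1, 101), (6, 1, 103), (59, 1, 113), (110, 1, 114)]
scene [(-103, 8, 75), (-51, 9, 70), (6, 5, 76), (58, 6, 84), (109, 7, 76)]
```

jog_arm --pt "0 0 0 0 0 0" --pt "0 0 0 0 0 0" --pt "0 0 0 0 0 0" --pt "0 0 0 0 0 0" --pt "0 0 0 0 0 0" --grip -0.1

```text
t: 28.93
position: [503.7, 421.5, 68.2]
ee_rot: [0.0, 1.0, 0.021, -0.0]
wrist_force: [0.2, -0.3, -0.2]
opening: 0.43
grip_force: 0.0
```

jog_arm --pt "0 0 -0.1 0 0 0" --pt "0 0 -0.25 0 0 0" --pt "0 0 -0.4 0 0 0" --pt "0 0 -0.55 0 0 0" --pt "0 0 -0.7 0 0 0"

```text
t: 29.35
position: [503.6, 421.3, 209.9]
ee_rot: [0.0, 1.0, 0.021, -0.0]
wrist_force: [-0.0, -0.6, 0.3]
opening: 0.45
grip_force: 0.0
```

jog_arm --pt "0 0.106 0 0 0 -0.157" --pt "0 0.212 0 0 0 -0.314" --pt "0 0.318 0 0 0 -0.471" --pt "0 0.424 0 0 0 -0.628" --pt "0 0.53 0 0 0 -0.785"

```text
t: 29.77
position: [508.2, 314.6, 208.4]
ee_rot: [0.0, 0.976, 0.218, -0.0]
wrist_force: [0.8, 0.2, -0.6]
opening: 0.45
grip_force: 0.0
```

jog_arm --pt "-0.04 0.098 0 0 0 -0.157" --pt "-0.081 0.196 0 0 0 -0.314" --pt "-0.122 0.294 0 0 0 -0.471" --pt "-0.162 0.392 0 0 0 -0.628" --pt "-0.203 0.49 0 0 0 -0.785"

```text
t: 30.18
position: [512.7, 208.6, 208.5]
ee_rot: [0.0, 0.915, 0.404, -0.0]
wrist_force: [0.6, -0.0, -0.1]
opening: 0.449
grip_force: 0.0
```

jog_arm --pt "-0.075 0.075 0 0 0 -0.157" --pt "-0.15 0.15 0 0 0 -0.314" --pt "-0.225 0.225 0 0 0 -0.471" --pt "-0.3 0.3 0 0 0 -0.628" --pt "-0.375 0.375 0 0 0 -0.785"

```text
t: 30.6
position: [517.2, 102.6, 208.5]
ee_rot: [0.0, 0.818, 0.575, 0.0]
wrist_force: [0.0, -0.2, 0.5]
opening: 0.448
grip_force: 0.0
```

jog_arm --pt "-0.098 0.04 0 0 0 -0.157" --pt "-0.196 0.081 0 0 0 -0.314" --pt "-0.294 0.122 0 0 0 -0.471" --pt "-0.392 0.162 0 0 0 -0.628" --pt "-0.49 0.203 0 0 0 -0.785"

```text
t: 31.02
position: [521.7, -3.4, 208.5]
ee_rot: [0.0, 0.691, 0.723, -0.0]
wrist_force: [0.3, 0.6, 0.4]
opening: 0.449
grip_force: 0.0
```

Run:
```python
from h import *
pots();p=ctrl.get_state()['position'][:2]-LIP;print(p@X,p@U,Rt().round(3))
k=cam('scene');print([(round(float(ce[0])),ray(k,*ce,97).round(0)[:2]) for a,ce,_ in blobs(masks(k)['blue'],30)])
```

```text
t 31.02 pos [521.7  -3.4 208.5] tiltx -0.0 gf 0.0 [0.3 0.6 0.4]
top [(7, 1, 101), (59, 0, 110), (110, 1, 113)]
scene [(-103, 8, 74), (-51, 9, 70), (6, 6, 77), (58, 5, 80), (110, 6, 80)]
-0.026075751849765058 -107.3783332324548 [[-0.043  0.999 -0.   ]
 [ 0.999  0.043 -0.001]
 [-0.001 -0.    -1.   ]]
[(469, array([510., 421.])), (370, array([560., 180.])), (282, array([766.,   9.])), (270, array([773., -17.])), (289, array([786.,  33.])), (270, array([827.,  -1.])), (288, array([817.,  38.])), (300, array([908.,  91.]))]
```

jog_arm --pt "0.022 0.012 0.08 0 0 0" --pt "0.022 0.012 0.2 0 0 0" --pt "0.022 0.012 0.32 0 0 0" --pt "0.022 0.012 0.44 0 0 0" --pt "0.022 0.012 0.5 0 0 0"

```text
t: 31.58
position: [523.0, 3.1, 105.6]
ee_rot: [-0.001, 0.692, 0.721, -0.001]
wrist_force: [-0.7, -0.5, -0.9]
opening: 0.447
grip_force: 0.0
```

jog_arm --pt "0 0 0.06 0 0 0" --pt "0 0 0.12 0 0 0" --pt "0 0 0.18 0 0 0" --pt "0 0 0.198 0 0 0" --pt "0 0 0.198 0 0 0"

```text
t: 32.0
position: [523.8, 2.3, 68.1]
ee_rot: [-0.0, 0.692, 0.722, -0.0]
wrist_force: [1.2, -0.4, -0.5]
opening: 0.447
grip_force: 0.0
```

jog_arm --pt "0 0 0 0 0 0" --pt "0 0 0 0 0 0" --pt "0 0 0 0 0 0" --pt "0 0 0 0 0 0" --pt "0 0 0 0 0 0" --grip -1 --squeeze 12

```text
t: 32.42
position: [524.4, 2.2, 69.6]
ee_rot: [0.0, 0.692, 0.722, 0.0]
wrist_force: [0.1, 0.7, 4.9]
opening: 0.253
grip_force: 12.0
```

jog_arm --pt "0 0 0 0 0 0" --pt "0 0 -0.02 0 0 0" --pt "0 0 -0.06 0 0 0" --pt "0 0 -0.15 0 0 0" --pt "0 0 -0.25 0 0 0"

```text
t: 32.83
position: [523.5, 2.3, 119.0]
ee_rot: [-0.001, 0.692, 0.722, -0.001]
wrist_force: [0.4, -0.0, -1.5]
opening: 0.253
grip_force: 12.0
```

Run:
```python
from h import *
s=cam('scene');pots();p=ctrl.get_state()['position'][:2]-LIP;print(p@X,p@U)
cv2.imwrite('pics/p1.png',cv2.resize(s['color'][150:290,220:450,::-1],(690,420)))
```

```text
t 32.88 pos [525.1   2.2 123.9] tiltx -0.004 gf 11.999888867139816 [2.  0.2 4.5]
top [(7, 1, 96), (59, 0, 109), (110, 1, 112)]
scene [(-51, 9, 70), (6, 6, 76), (58, 6, 80), (110, 6, 80)]
3.2009030860972185 -100.79525233881738
```

View pics/p1.png

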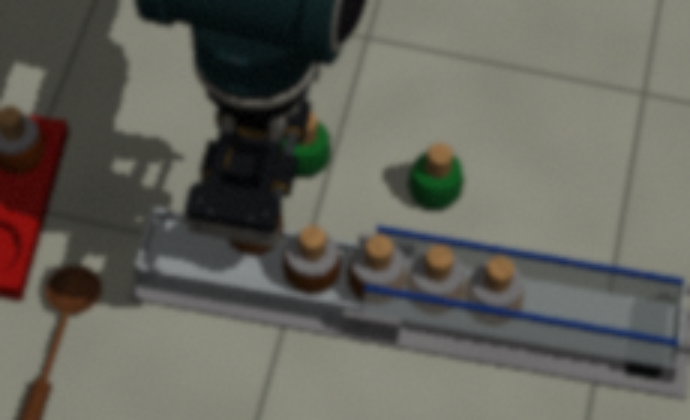

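jog_arm --pt "-0.03 0.005 -0.08 0 0 0" --pt "-0.13 0.02 -0.18 0 0 0" --pt "-0.26 0.036 -0.18 0 0 0" --pt "-0.42 0.052 -0.18 0 0 0" --pt "-0.6 0.068 -0.18 0 0 0"

```text
t: 33.4
position: [542.5, -117.7, 154.0]
ee_rot: [-0.0, 0.692, 0.722, -0.0]
wrist_force: [0.9, 0.3, -1.6]
opening: 0.254
grip_force: 12.0
```

jog_arm --pt "-0.18 0.02 0 0 0 0" --pt "-0.35 0.04 0 0 0 0" --pt "-0.48 0.055 0 0 0 0" --pt "-0.56 0.068 0 0 0 0" --pt "-0.6 0.068 0 0 0 0"

```text
t: 33.82
position: [561.1, -238.0, 153.5]
ee_rot: [-0.001, 0.693, 0.721, -0.0]
wrist_force: [1.0, 0.5, -1.9]
opening: 0.253
grip_force: 12.0
```

jog_arm --pt "0 0 0 0 0 0" --pt "0 0 0 0 0 0" --pt "0 0 0 0 0 0" --pt "0 0 0 0 0 0" --pt "0 0 0 0 0 0"

```text
t: 34.23
position: [561.4, -235.4, 155.1]
ee_rot: [0.0, 0.692, 0.722, 0.0]
wrist_force: [-0.2, -0.4, -0.9]
opening: 0.256
grip_force: 12.0
```

Run:
```python
from h import *
st=ctrl.get_state();p=st['position'];print(p,st['opening'])
d=np.array([561.5,-237.1])-p[:2];print('d tool',d@U/200,d@X/200)
# refine tray pockets: red-dark ellipses via contours in top view
k=cam('top');r=masks(k)['red'].astype(np.uint8)
save(k,'pics/tray.png')
i=k['color'][215:335,400:540,::-1];cv2.imwrite('pics/tray.png',cv2.resize(i,(700,600),interpolation=cv2.INTER_CUBIC))
for P in ([561.6,-239.1,22],[512,-299,22],[462.4,-358.9,22]): print(proj(k,P))
```

```text
[ 561.40706105 -235.4320358   155.05016465] 0.25557419941939835
d tool -0.008351370103435384 0.0001072857275669446
(np.float64(441.21058946943043), np.float64(250.00833999171195))
(np.float64(469.8634624158386), np.float64(273.19206327518543))
(np.float64(498.6171783181444), np.float64(296.4573810008285))
```

View pics/tray.png

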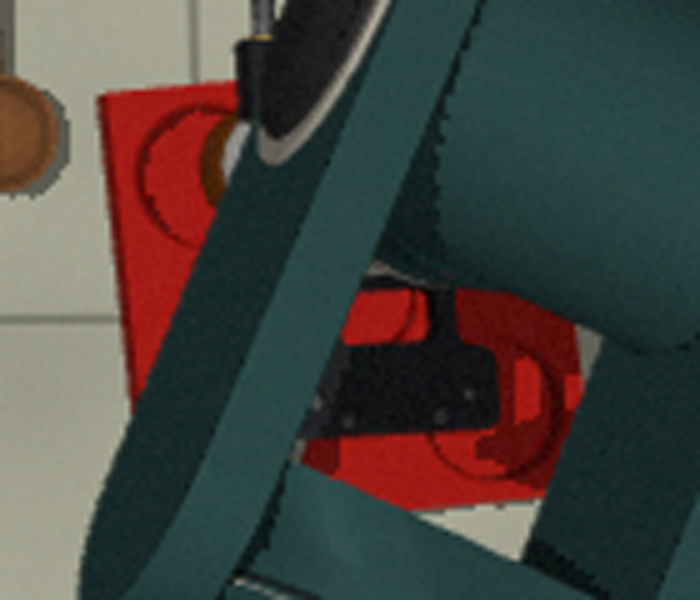

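jog_arm --pt "-0.008 0 0.06 0 0 0" --pt "-0.008 0 0.18 0 0 0" --pt "-0.008 0 0.3 0 0 0" --pt "-0.008 0 0.38 0 0 0" --pt "-0.008 0 0.4 0 0 0"

```text
t: 34.7
position: [559.9, -237.2, 70.8]
ee_rot: [-0.002, 0.692, 0.722, -0.001]
wrist_force: [-1.6, 0.3, -0.6]
opening: 0.252
grip_force: 12.0
```

jog_arm --pt "0 0 0 0 0 0" --pt "0 0 0 0 0 0" --pt "0 0 0 0 0 0" --pt "0 0 0 0 0 0" --pt "0 0 0 0 0 0"

```text
t: 35.12
position: [561.8, -238.2, 75.8]
ee_rot: [0.001, 0.692, 0.722, 0.0]
wrist_force: [0.4, -0.2, -0.9]
opening: 0.252
grip_force: 12.0
```

Run:
```python
from h import *
s=cam('scene');st=ctrl.get_state();print(st['position'],st['wrist_force'])
i=s['color'][170:260,140:260,::-1];cv2.imwrite('pics/pl1.png',cv2.resize(i,(720,540),interpolation=cv2.INTER_CUBIC))
```

```text
[ 561.67054641 -238.13485053   75.58358199] [-0.17162228  0.62744809 -0.49029859]
```

View pics/pl1.png

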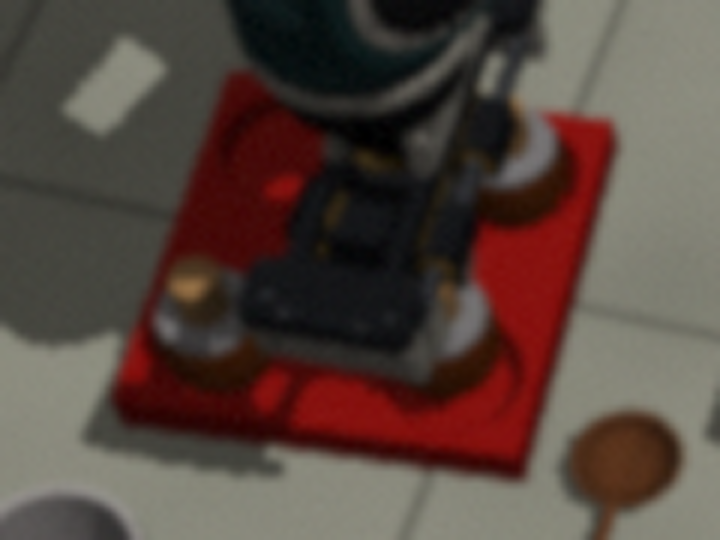

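The held pot hangs above its dimple (about (465,340) in the crop), clear of both seated pots. I lower it slowly.

jog_arm --pt "0.004 0 0.02 0 0 0" --pt "0.004 0 0.04 0 0 0" --pt "0.004 0 0.06 0 0 0" --pt "0.004 0 0.08 0 0 0" --pt "0.004 0 0.085 0 0 0"

```text
t: 35.58
position: [561.0, -237.0, 56.7]
ee_rot: [-0.001, 0.692, 0.722, -0.0]
wrist_force: [-0.3, 0.3, -1.8]
opening: 0.256
grip_force: 12.0
```

jog_arm --pt "0 0 0.005 0 0 0" --pt "0 0 0.01 0 0 0" --pt "0 0 0.015 0 0 0" --pt "0 0 0.015 0 0 0" --pt "0 0 0.015 0 0 0"

```text
t: 36.0
position: [561.4, -237.2, 54.9]
ee_rot: [0.0, 0.692, 0.722, -0.0]
wrist_force: [-1.0, -0.4, -1.5]
opening: 0.256
grip_force: 12.0
```

jog_arm --pt "0 0 0.005 0 0 0" --pt "0 0 0.01 0 0 0" --pt "0 0 0.012 0 0 0" --pt "0 0 0.012 0 0 0" --pt "0 0 0.012 0 0 0"

```text
t: 36.42
position: [561.4, -237.2, 52.6]
ee_rot: [0.0, 0.692, 0.722, 0.0]
wrist_force: [-1.0, -0.0, 2.1]
opening: 0.253
grip_force: 12.0
```

jog_arm --pt "0 0 0 0 0 0" --pt "0 0 0 0 0 0" --pt "0 0 0 0 0 0" --pt "0 0 0 0 0 0" --pt "0 0 0 0 0 0" --grip -0.1

```text
t: 36.83
position: [561.3, -237.2, 52.4]
ee_rot: [-0.0, 0.692, 0.722, -0.0]
wrist_force: [0.1, 0.3, -0.3]
opening: 0.449
grip_force: 0.0
```

jog_arm --pt "0 0 -0.04 0 0 0" --pt "0 0 -0.14 0 0 0" --pt "0 0 -0.28 0 0 0" --pt "0 0 -0.42 0 0 0" --pt "0 0 -0.54 0 0 0"

```text
t: 37.25
position: [561.4, -237.2, 163.0]
ee_rot: [0.001, 0.692, 0.722, 0.0]
wrist_force: [-0.0, 0.0, 1.5]
opening: 0.45
grip_force: 0.0
```

jog_arm --pt "0.08 -0.01 0 0 0 0" --pt "0.22 -0.02 0 0 0 0" --pt "0.38 -0.035 0 0 0 0" --pt "0.56 -0.05 0 0 0 0" --pt "0.73 -0.066 0 0 0 0"

```text
t: 37.67
position: [541.4, -90.3, 160.6]
ee_rot: [0.0, 0.692, 0.722, 0.0]
wrist_force: [0.5, 0.0, -0.7]
opening: 0.448
grip_force: 0.0
```

jog_arm --pt "0.18 -0.02 0 0 0 0" --pt "0.36 -0.03 0 0 0 0" --pt "0.54 -0.05 0 0 0 0" --pt "0.68 -0.066 0 0 0 0" --pt "0.725 -0.066 0 0 0 0"

```text
t: 38.08
position: [521.8, 55.7, 160.9]
ee_rot: [-0.0, 0.691, 0.723, 0.0]
wrist_force: [-0.6, -0.2, 0.5]
opening: 0.451
grip_force: 0.0
```

jog_arm --pt "0 0 0 0 0 0" --pt "0 0 0 0 0 0" --pt "0 0 0 0 0 0" --pt "0 0 0 0 0 0" --pt "0 0 0 0 0 0"

```text
t: 38.5
position: [522.9, 51.5, 160.4]
ee_rot: [-0.0, 0.693, 0.721, -0.0]
wrist_force: [1.1, -0.6, -0.2]
opening: 0.452
grip_force: 0.0
```

```bash
cat >> h.py <<'E'
def where():
    st=ctrl.get_state();p=st['position'];d=p[:2]-LIP;print('t',round(st['t'],1),'pos',p.round(1),'X',round(d@X,1),'U',round(d@U,1))
def tray():
    for n in('top','scene'):
        k=cam(n)
        for a,ce,_ in blobs(masks(k)['knob'],25):
            p=ray(k,*ce,71)[:2]
            if np.hypot(*(p-[512,-299]))<130: print(n,a,p.round(1))
E
python3 -c "
from h import *
where();pots();tray()"
```

```text
t 38.5 pos [522.9  51.5 160.4] X 3.5 U -51.5
t 38.5 pos [522.9  51.5 160.4] tiltx 0.0 gf 0.0 [ 1.1 -0.6 -0.2]
top [(110, 1, 112)]
scene [(-101, 9, 74), (-40, 8, 76), (58, 5, 82), (110, 6, 79)]
top 127 [ 569.1 -319.8]
top 95 [ 557.6 -213.6]
top 128 [ 572.  -345.2]
top 118 [ 561.4 -237.2]
top 114 [ 458.9 -223.9]
top 124 [ 453.6 -246.2]
scene 64 [ 458.7 -247.9]
scene 56 [ 488.1 -219.6]
scene 79 [ 576.5 -346.2]
scene 79 [ 565.7 -238.3]
scene 53 [ 603.8 -314.9]
scene 52 [ 594.  -209.1]
```

One of the pots was shifted: pots now lie at lip y ≈ -101 and -40. Both are on the landing, so no further metering is needed. I go for the -101 one first, pausing above to check.

jog_arm --pt "-0.08 0 0 0 0 0" --pt "-0.18 0 0 0 0 0" --pt "-0.25 0 0 0 0 0" --pt "-0.25 0 0 0 0 0" --pt "-0.25 0 0 0 0 0"

```text
t: 39.12
position: [524.9, 2.1, 160.4]
ee_rot: [-0.0, 0.693, 0.721, 0.0]
wrist_force: [-0.3, -0.8, 1.0]
opening: 0.45
grip_force: 0.0
```

```bash
python3 -c "
from h import *
where();pots()
s=cam('scene');cv2.imwrite('pics/k.png',cv2.resize(s['color'][150:290,220:450,::-1],(690,420)))"
```

```text
t 39.1 pos [524.9   2.1 160.4] X 3.3 U -100.9
t 39.12 pos [524.9   2.1 160.4] tiltx 0.0 gf 0.0 [-0.3 -0.8  1. ]
top [(59, 0, 109), (110, 1, 113)]
scene [(-101, 9, 76), (-40, 9, 73), (58, 5, 81), (110, 6, 79)]
```

View pics/k.png

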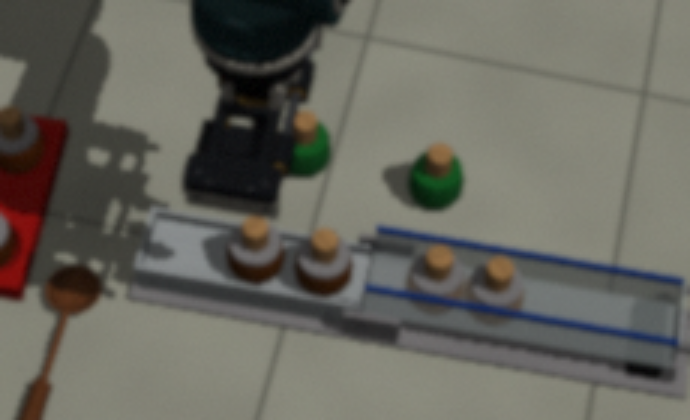

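The picture shows two upright pots on the landing (crop (255,250) and (323,260)) and two in the tub, which is exactly what the three dimples need.

jog_arm --pt "0 0 0.06 0 0 0" --pt "0 0 0.16 0 0 0" --pt "0 0 0.26 0 0 0" --pt "0 0 0.32 0 0 0" --pt "0 0 0.35 0 0 0"

```text
t: 39.68
position: [523.9, 2.9, 87.9]
ee_rot: [-0.001, 0.692, 0.722, -0.001]
wrist_force: [0.5, 0.3, -0.6]
opening: 0.452
grip_force: 0.0
```

jog_arm --pt "0 0 0.04 0 0 0" --pt "0 0 0.08 0 0 0" --pt "0 0 0.1 0 0 0" --pt "0 0 0.104 0 0 0" --pt "0 0 0.104 0 0 0"

```text
t: 40.1
position: [524.9, 2.5, 69.7]
ee_rot: [0.0, 0.692, 0.722, 0.0]
wrist_force: [0.1, -0.0, 0.4]
opening: 0.451
grip_force: 0.0
```

jog_arm --pt "0 0 0 0 0 0" --pt "0 0 0 0 0 0" --pt "0 0 0 0 0 0" --pt "0 0 0 0 0 0" --pt "0 0 0 0 0 0" --grip -1 --squeeze 12

```text
t: 40.52
position: [525.0, 2.4, 70.0]
ee_rot: [0.0, 0.692, 0.722, 0.0]
wrist_force: [-0.9, -0.2, 3.4]
opening: 0.255
grip_force: 12.0
```

jog_arm --pt "0 0 -0.02 0 0 0" --pt "0 0 -0.08 0 0 0" --pt "0 0 -0.2 0 0 0" --pt "0 0 -0.34 0 0 0" --pt "0 0 -0.45 0 0 0"

```text
t: 40.93
position: [524.9, 2.5, 162.4]
ee_rot: [0.0, 0.692, 0.722, 0.0]
wrist_force: [0.2, 0.3, -0.7]
opening: 0.257
grip_force: 12.0
```

jog_arm --pt "0 0 0 0 0 0" --pt "0 0 0 0 0 0" --pt "0 0 0 0 0 0" --pt "0 0 0 0 0 0" --pt "0 0 0 0 0 0"

```text
t: 41.35
position: [524.4, 2.5, 158.6]
ee_rot: [-0.001, 0.692, 0.722, -0.001]
wrist_force: [-0.6, -0.7, -1.1]
opening: 0.253
grip_force: 12.0
```

```bash
python3 -c "
from h import *
where();pots();p=ctrl.get_state()['position'][:2]
for q in ([512,-299],[462.4,-358.9]):
    d=np.array(q)-p;print(q,d@U/200,d@X/200)"
```

```text
t 41.4 pos [524.4   2.5 158.6] X 2.9 U -100.5
t 41.35 pos [524.4   2.5 158.6] tiltx 0.002 gf 11.99979543685913 [-0.6 -0.7 -1.1]
top [(59, 0, 110), (110, 1, 112)]
scene [(-41, 9, 71), (58, 6, 79), (110, 6, 79)]
[512, -299] -1.5032357190732908 -0.12743099094411553
[462.4, -358.9] -1.7918218190732906 -0.3880015909441156
```

jog_arm --pt "-0.05 -0.01 0 0 0 0" --pt "-0.16 -0.03 0 0 0 0" --pt "-0.3 -0.06 0 0 0 0" --pt "-0.45 -0.1 0 0 0 0" --pt "-0.6 -0.13 0 0 0 0"

```text
t: 41.87
position: [503.1, -120.2, 159.5]
ee_rot: [-0.0, 0.692, 0.722, -0.0]
wrist_force: [1.0, -0.4, -0.5]
opening: 0.256
grip_force: 12.0
```

jog_arm --pt "-0.15 -0.03 0 0 0 0" --pt "-0.3 -0.065 0 0 0 0" --pt "-0.45 -0.1 0 0 0 0" --pt "-0.6 -0.13 0 0 0 0" --pt "-0.75 -0.16 0 0 0 0"

```text
t: 42.28
position: [477.2, -271.8, 159.6]
ee_rot: [0.0, 0.692, 0.722, -0.0]
wrist_force: [1.5, 0.5, -1.0]
opening: 0.253
grip_force: 12.0
```

jog_arm --pt "-0.13 -0.03 0 0 0 0" --pt "-0.25 -0.06 0 0 0 0" --pt "-0.34 -0.08 0 0 0 0" --pt "-0.41 -0.098 0 0 0 0" --pt "-0.44 -0.098 0 0 0 0"

```text
t: 42.7
position: [461.4, -360.3, 159.3]
ee_rot: [-0.0, 0.693, 0.721, -0.0]
wrist_force: [0.2, -0.2, -0.7]
opening: 0.258
grip_force: 12.0
```

jog_arm --pt "0 0 0.06 0 0 0" --pt "0 0 0.18 0 0 0" --pt "0 0 0.3 0 0 0" --pt "0 0 0.38 0 0 0" --pt "0 0 0.41 0 0 0"

```text
t: 43.12
position: [461.6, -356.6, 74.0]
ee_rot: [-0.002, 0.692, 0.722, -0.0]
wrist_force: [-0.7, 0.1, -0.4]
opening: 0.255
grip_force: 12.0
```

jog_arm --pt "0 0 0 0 0 0" --pt "0 0 0 0 0 0" --pt "0 0 0 0 0 0" --pt "0 0 0 0 0 0" --pt "0 0 0 0 0 0"

```text
t: 43.53
position: [462.7, -358.7, 78.6]
ee_rot: [0.001, 0.692, 0.722, 0.0]
wrist_force: [-0.1, 0.6, -0.4]
opening: 0.252
grip_force: 12.0
```

```bash
python3 -c "
from h import *
where();p=ctrl.get_state()['position'][:2];d=np.array([462.4,-358.9])-p;print(d@U/200,d@X/200)"
```

```text
t 43.5 pos [ 462.7 -358.7   78.6] X -74.2 U -458.7
-0.0010968498689449312 -0.0015630585997348833
```

jog_arm --pt "0 0 0.02 0 0 0" --pt "0 0 0.045 0 0 0" --pt "0 0 0.07 0 0 0" --pt "0 0 0.09 0 0 0" --pt "0 0 0.1 0 0 0"

```text
t: 43.95
position: [462.1, -358.2, 56.6]
ee_rot: [-0.001, 0.692, 0.722, -0.0]
wrist_force: [0.0, 0.3, -1.8]
opening: 0.254
grip_force: 12.0
```

jog_arm --pt "0 0 0.005 0 0 0" --pt "0 0 0.01 0 0 0" --pt "0 0 0.015 0 0 0" --pt "0 0 0.015 0 0 0" --pt "0 0 0.015 0 0 0"

```text
t: 44.37
position: [462.4, -358.5, 54.7]
ee_rot: [0.0, 0.692, 0.722, -0.0]
wrist_force: [0.1, 0.3, -2.0]
opening: 0.252
grip_force: 12.0
```

jog_arm --pt "0 0 0.005 0 0 0" --pt "0 0 0.01 0 0 0" --pt "0 0 0.012 0 0 0" --pt "0 0 0.012 0 0 0" --pt "0 0 0.012 0 0 0"

```text
t: 44.78
position: [462.6, -358.7, 53.0]
ee_rot: [0.0, 0.692, 0.722, 0.0]
wrist_force: [-1.7, 2.9, 5.6]
opening: 0.254
grip_force: 12.0
```

jog_arm --pt "0 0 0 0 0 0" --pt "0 0 0 0 0 0" --pt "0 0 0 0 0 0" --pt "0 0 0 0 0 0" --pt "0 0 0 0 0 0" --grip -0.1

```text
t: 45.2
position: [462.3, -358.4, 52.1]
ee_rot: [-0.0, 0.692, 0.722, 0.0]
wrist_force: [0.3, -0.9, 0.3]
opening: 0.448
grip_force: 0.0
```

jog_arm --pt "0 0 -0.04 0 0 0" --pt "0 0 -0.14 0 0 0" --pt "0 0 -0.28 0 0 0" --pt "0 0 -0.42 0 0 0" --pt "0 0 -0.54 0 0 0"

```text
t: 45.62
position: [462.4, -358.5, 162.7]
ee_rot: [0.001, 0.692, 0.722, 0.0]
wrist_force: [0.5, 0.2, -0.4]
opening: 0.449
grip_force: 0.0
```

jog_arm --pt "0.08 0.01 0 0 0 0" --pt "0.22 0.03 0 0 0 0" --pt "0.38 0.06 0 0 0 0" --pt "0.54 0.09 0 0 0 0" --pt "0.7 0.13 0 0 0 0"

```text
t: 46.03
position: [482.1, -216.0, 160.5]
ee_rot: [0.0, 0.692, 0.722, 0.0]
wrist_force: [0.9, -0.8, 0.5]
opening: 0.453
grip_force: 0.0
```

jog_arm --pt "0.16 0.03 0 0 0 0" --pt "0.32 0.06 0 0 0 0" --pt "0.48 0.09 0 0 0 0" --pt "0.64 0.11 0 0 0 0" --pt "0.8 0.13 0 0 0 0"

```text
t: 46.45
position: [501.5, -54.8, 160.6]
ee_rot: [0.0, 0.692, 0.722, 0.0]
wrist_force: [0.6, 0.8, -0.2]
opening: 0.448
grip_force: 0.0
```

jog_arm --pt "0.15 0.03 0 0 0 0" --pt "0.3 0.06 0 0 0 0" --pt "0.42 0.09 0 0 0 0" --pt "0.52 0.12 0 0 0 0" --pt "0.59 0.126 0 0 0 0"

```text
t: 46.87
position: [522.1, 64.5, 160.4]
ee_rot: [-0.0, 0.692, 0.722, 0.0]
wrist_force: [-1.0, -0.4, 0.9]
opening: 0.452
grip_force: 0.0
```

jog_arm --pt "0 0 0 0 0 0" --pt "0 0 0 0 0 0" --pt "0 0 0 0 0 0" --pt "0 0 0 0 0 0" --pt "0 0 0 0 0 0"

```text
t: 47.28
position: [521.9, 61.7, 160.4]
ee_rot: [0.0, 0.692, 0.721, 0.0]
wrist_force: [0.7, 0.6, -0.6]
opening: 0.453
grip_force: 0.0
```

```bash
python3 -c "
from h import *
where();pots();tray()"
```

```text
t 47.3 pos [521.9  61.7 160.4] X 2.9 U -41.3
t 47.28 pos [521.9  61.7 160.4] tiltx -0.0 gf 0.0 [ 0.7  0.6 -0.6]
top [(110, 1, 113)]
scene [(-41, 8, 76), (58, 5, 82), (110, 6, 79)]
top 127 [ 569.1 -319.8]
top 95 [ 557.6 -213.6]
top 127 [ 571.9 -345.2]
top 119 [ 561.4 -237.1]
top 128 [ 466.5 -329.3]
top 118 [ 459.3 -224.2]
top 133 [ 463.2 -356.5]
top 125 [ 453.5 -246.2]
scene 73 [ 468.6 -357.4]
scene 62 [ 458. -248.]
scene 51 [ 498.4 -326.7]
scene 58 [ 487.7 -219.7]
scene 81 [ 576.8 -346.1]
scene 82 [ 565.6 -238.6]
scene 53 [ 603.6 -314.6]
scene 46 [ 594.1 -209.6]
```

jog_arm --pt "0 0 0.06 0 0 0" --pt "0 0 0.16 0 0 0" --pt "0 0 0.26 0 0 0" --pt "0 0 0.32 0 0 0" --pt "0 0 0.35 0 0 0"

```text
t: 47.9
position: [521.0, 62.3, 87.7]
ee_rot: [-0.001, 0.692, 0.722, -0.001]
wrist_force: [-0.8, -0.1, 0.1]
opening: 0.45
grip_force: 0.0
```

jog_arm --pt "0 0 0.04 0 0 0" --pt "0 0 0.08 0 0 0" --pt "0 0 0.1 0 0 0" --pt "0 0 0.104 0 0 0" --pt "0 0 0.104 0 0 0"

```text
t: 48.32
position: [522.0, 62.4, 69.5]
ee_rot: [0.0, 0.692, 0.722, 0.0]
wrist_force: [1.2, -0.3, -0.8]
opening: 0.454
grip_force: 0.0
```

jog_arm --pt "0 0 0 0 0 0" --pt "0 0 0 0 0 0" --pt "0 0 0 0 0 0" --pt "0 0 0 0 0 0" --pt "0 0 0 0 0 0" --grip -1 --squeeze 12

```text
t: 48.73
position: [522.1, 62.4, 69.8]
ee_rot: [0.0, 0.692, 0.722, 0.0]
wrist_force: [-0.5, 0.3, 3.4]
opening: 0.252
grip_force: 12.0
```

jog_arm --pt "0 0 -0.02 0 0 0" --pt "0 0 -0.08 0 0 0" --pt "0 0 -0.2 0 0 0" --pt "0 0 -0.34 0 0 0" --pt "0 0 -0.45 0 0 0"

```text
t: 49.15
position: [522.0, 62.4, 162.3]
ee_rot: [0.0, 0.692, 0.722, 0.0]
wrist_force: [0.1, 0.1, -0.9]
opening: 0.254
grip_force: 12.0
```

jog_arm --pt "0 0 0 0 0 0" --pt "0 0 0 0 0 0" --pt "0 0 0 0 0 0" --pt "0 0 0 0 0 0" --pt "0 0 0 0 0 0"

```text
t: 49.57
position: [521.5, 62.4, 158.3]
ee_rot: [-0.001, 0.692, 0.722, -0.001]
wrist_force: [-0.3, 0.2, -1.6]
opening: 0.254
grip_force: 12.0
```

```bash
python3 -c "
from h import *
where();pots();p=ctrl.get_state()['position'][:2]
d=np.array([512.2,-298.5])-p;print(d@U/200,d@X/200)"
```

```text
t 49.6 pos [521.5  62.4 158.3] X 2.6 U -40.6
t 49.57 pos [521.5  62.4 158.3] tiltx 0.002 gf 11.999910771846771 [-0.3  0.2 -1.6]
top [(110, 1, 111)]
scene [(58, 6, 80), (110, 6, 79)]
-1.800561194371167 -0.12439393958380379
```

jog_arm --pt "-0.05 -0.005 0 0 0 0" --pt "-0.16 -0.01 0 0 0 0" --pt "-0.3 -0.02 0 0 0 0" --pt "-0.45 -0.03 0 0 0 0" --pt "-0.6 -0.04 0 0 0 0"

```text
t: 50.08
position: [518.6, -59.5, 159.3]
ee_rot: [0.0, 0.692, 0.722, -0.0]
wrist_force: [-0.7, 1.4, -0.2]
opening: 0.258
grip_force: 12.0
```

jog_arm --pt "-0.15 -0.01 0 0 0 0" --pt "-0.3 -0.02 0 0 0 0" --pt "-0.45 -0.03 0 0 0 0" --pt "-0.6 -0.04 0 0 0 0" --pt "-0.75 -0.05 0 0 0 0"

```text
t: 50.5
position: [514.6, -210.2, 159.3]
ee_rot: [-0.0, 0.692, 0.722, -0.0]
wrist_force: [0.8, -0.0, -1.0]
opening: 0.254
grip_force: 12.0
```

jog_arm --pt "-0.13 -0.01 0 0 0 0" --pt "-0.25 -0.02 0 0 0 0" --pt "-0.35 -0.03 0 0 0 0" --pt "-0.42 -0.034 0 0 0 0" --pt "-0.45 -0.034 0 0 0 0"

```text
t: 50.92
position: [511.7, -300.2, 159.1]
ee_rot: [-0.0, 0.693, 0.721, -0.0]
wrist_force: [0.7, 0.4, -0.6]
opening: 0.251
grip_force: 12.0
```

jog_arm --pt "0 0 0.06 0 0 0" --pt "0 0 0.18 0 0 0" --pt "0 0 0.3 0 0 0" --pt "0 0 0.38 0 0 0" --pt "0 0 0.41 0 0 0"

```text
t: 51.33
position: [511.2, -296.5, 73.8]
ee_rot: [-0.002, 0.692, 0.722, -0.0]
wrist_force: [-0.1, 0.8, -1.3]
opening: 0.256
grip_force: 12.0
```

jog_arm --pt "0 0 0 0 0 0" --pt "0 0 0 0 0 0" --pt "0 0 0 0 0 0" --pt "0 0 0 0 0 0" --pt "0 0 0 0 0 0"

```text
t: 51.75
position: [512.6, -298.5, 78.4]
ee_rot: [0.001, 0.692, 0.722, 0.0]
wrist_force: [-0.8, -0.1, -0.9]
opening: 0.257
grip_force: 12.0
```

```bash
python3 -c "
from h import *
where();p=ctrl.get_state()['position'][:2];d=np.array([512.2,-298.5])-p;print(d@U/200,d@X/200)"
```

```text
t 51.8 pos [ 512.6 -298.5   78.4] X -21.7 U -400.7
-6.058306165084759e-05 -0.0022045204156079783
```

jog_arm --pt "0 0 0.02 0 0 0" --pt "0 0 0.045 0 0 0" --pt "0 0 0.07 0 0 0" --pt "0 0 0.09 0 0 0" --pt "0 0 0.1 0 0 0"

```text
t: 52.17
position: [511.9, -298.1, 56.3]
ee_rot: [-0.001, 0.692, 0.722, -0.0]
wrist_force: [-0.3, 0.1, -1.2]
opening: 0.256
grip_force: 12.0
```

jog_arm --pt "0 0 0.005 0 0 0" --pt "0 0 0.01 0 0 0" --pt "0 0 0.015 0 0 0" --pt "0 0 0.015 0 0 0" --pt "0 0 0.015 0 0 0"

```text
t: 52.58
position: [512.3, -298.3, 54.5]
ee_rot: [0.0, 0.692, 0.722, 0.0]
wrist_force: [0.3, -0.6, -1.5]
opening: 0.252
grip_force: 12.0
```

jog_arm --pt "0 0 0.005 0 0 0" --pt "0 0 0.01 0 0 0" --pt "0 0 0.012 0 0 0" --pt "0 0 0.012 0 0 0" --pt "0 0 0.012 0 0 0"

```text
t: 53.0
position: [512.5, -298.5, 52.8]
ee_rot: [0.0, 0.692, 0.722, 0.0]
wrist_force: [-1.4, 1.3, 5.8]
opening: 0.256
grip_force: 12.0
```

jog_arm --pt "0 0 0 0 0 0" --pt "0 0 0 0 0 0" --pt "0 0 0 0 0 0" --pt "0 0 0 0 0 0" --pt "0 0 0 0 0 0" --grip -0.1

```text
t: 53.42
position: [512.2, -298.3, 51.9]
ee_rot: [-0.0, 0.692, 0.722, -0.0]
wrist_force: [0.2, -0.1, 0.1]
opening: 0.447
grip_force: 0.0
```

jog_arm --pt "0 0 -0.04 0 0 0" --pt "0 0 -0.14 0 0 0" --pt "0 0 -0.3 0 0 0" --pt "0 0 -0.5 0 0 0" --pt "0 0 -0.7 0 0 0"

```text
t: 53.83
position: [511.8, -298.0, 193.8]
ee_rot: [-0.0, 0.692, 0.722, -0.0]
wrist_force: [-0.3, 0.4, 0.9]
opening: 0.449
grip_force: 0.0
```

jog_arm --pt "0.1 0 0 0 0 0" --pt "0.25 -0.05 0 0 0 0" --pt "0.42 -0.1 0 0 0 0" --pt "0.6 -0.15 0 0 0 0" --pt "0.78 -0.2 0 0 0 0"

```text
t: 54.25
position: [464.9, -143.0, 192.5]
ee_rot: [0.0, 0.692, 0.722, 0.0]
wrist_force: [0.2, 0.9, 0.8]
opening: 0.45
grip_force: 0.0
```

jog_arm --pt "0.15 -0.02 0 0 0 0" --pt "0.28 -0.04 0 0 0 0" --pt "0.38 -0.05 0 0 0 0" --pt "0.4 -0.05 0 0 0 0" --pt "0.4 -0.05 0 0 0 0"

```text
t: 54.67
position: [452.4, -63.8, 192.8]
ee_rot: [0.0, 0.691, 0.722, 0.0]
wrist_force: [0.0, -0.6, 0.6]
opening: 0.452
grip_force: 0.0
```

```bash
python3 -c "
from h import *
where();pots();tray();t=cam('top');save(t,'pics/end.png')"
```

```text
t 54.7 pos [452.4 -63.8 192.8] X -71.8 U -163.7
t 54.67 pos [452.4 -63.8 192.8] tiltx -0.001 gf 0.0 [ 0.  -0.6  0.6]
top [(58, 0, 111), (110, 1, 113)]
scene [(58, 5, 79), (110, 6, 79)]
top 128 [ 569.2 -319.7]
top 98 [ 557.9 -213.5]
top 126 [ 572.  -345.2]
top 119 [ 561.4 -237.1]
top 110 [ 512.4 -269.6]
top 127 [ 512.7 -295.2]
top 131 [ 466.9 -329.8]
top 133 [ 463.2 -356.5]
scene 80 [ 467.1 -358.1]
scene 66 [ 458.1 -248.4]
scene 52 [ 497.  -326.4]
scene 50 [ 488.2 -218.6]
scene 79 [ 516.7 -296.4]
scene 52 [ 545.9 -265.2]
scene 79 [ 576.5 -346.2]
scene 79 [ 565.5 -238.4]
scene 56 [ 603.4 -314.3]
scene 46 [ 593.8 -209.3]
```

View pics/end.png

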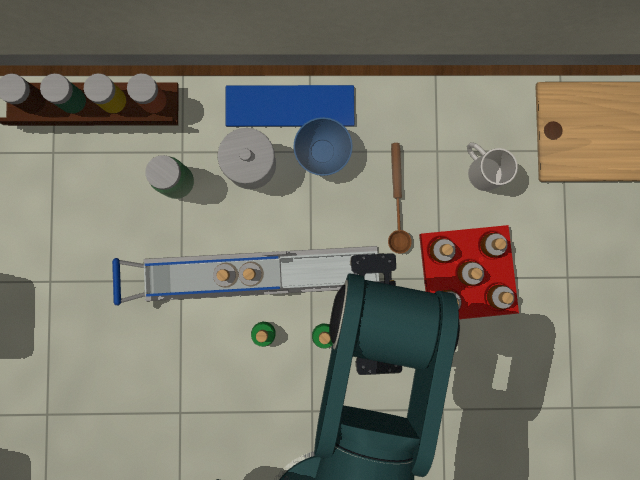

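All five dimples hold upright pots (the fifth, at (451,302), is under the arm in this view but shows in the scene view). Two pots remain in the lowered tub, the landing looks empty, and the bystanders are in place.

```bash
python3 -c "
from bench import ctrl
print(ctrl.close_job())"
```

```text
the job is handed in; nothing more can be done
None
```

The job is handed in with no verdict returned: the last camera views showed all five dimples filled with upright pots, two pots left in the fully lowered tub, nothing on the landing and the other kitchen things in place; the third pot came onto the landing through a knock during the run, not through tilting the tub.

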